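Charge the cobbler's cordless tool cells

TASK

Take every battery cell off the turntable and seat it in a bay of the charger, any bay, with its flat end pressed on the coil spring and its nub end dropped in behind the near wall, lying flat. Pull the dust plug out of the charger's track and set it down on the bench, off the charger. Only when all the cells are in, slide the power shoe, contact end first, into the charger's track from the open end, fully home against the stop. Leave the tin, the brush and the hammer alone.

Things in the scene. Friction and masses are not known exactly. Their poses are not given: they have to be found in the camera images.
- charger: Fixed grey battery charger, dark steel track along its left side. Origin on the bench; x points from the near end wall to the springs, y left, z up (mm here). Four bays along x at y = -125, -75, -25, +25, floor 20 above the bench, two side guides each, 6 high, 3 thick, 28 apart inside. Far wall behind the springs x = 46 to 58, 28 above the bay floor. Track along x at y = +82.
- cell1: Black square stick battery cell, 24 x 24 mm section, body 56 mm long, about 75 g; a steel band and a steel nub (10 mm across, 4 mm long) at one end, the other end flat. Starts lying on the turntable, nub roughly towards the robot's side. May be absent. Origin at the centre of the 56 mm body; x points along it to the flat end (nub at -x). Any of its four long sides may be up.
- cell2: As cell1. May be absent.
- cell3: As cell1. May be absent.
- cell4: As cell1. May be absent.
- bay1 (a point): Bay 1: where the centre of a seated cell's body lies, 12 mm above the bay floor, axes as the charger's. A seated cell's x axis is along the charger's x (flat end on the spring, nub on the near wall).
- bay1_contact (a point): Point on the inner face (charger x = -32 mm) of bay 1's near end wall, 12 mm above the bay floor, where the nub tip rests. This wall is 8 mm thick, its top 14 mm above the bay floor.
- spring1 (a joint): Compression (m) of bay 1's coil spring contact: a steel disc 18 mm across, centred 12 mm above the bay floor, face 51 mm from the near wall when free (0). It is pressed towards +x, at most 0.018; a seated cell (60 mm with nub) holds it at 0.009. Pushes back with 1.8 N at first and 300 N/m more.
- bay2 (a point): Bay 2: where the centre of a seated cell's body lies, 12 mm above the bay floor, axes as the charger's. A seated cell's x axis is along the charger's x (flat end on the spring, nub on the near wall).
- bay2_contact (a point): Point on the inner face (charger x = -32 mm) of bay 2's near end wall, 12 mm above the bay floor, where the nub tip rests. This wall is 8 mm thick, its top 14 mm above the bay floor.
- spring2 (a joint): Compression (m) of bay 2's coil spring contact: a steel disc 18 mm across, centred 12 mm above the bay floor, face 51 mm from the near wall when free (0). It is pressed towards +x, at most 0.018; a seated cell (60 mm with nub) holds it at 0.009. Pushes back with 1.8 N at first and 300 N/m more.
- bay3 (a point): Bay 3: where the centre of a seated cell's body lies, 12 mm above the bay floor, axes as the charger's. A seated cell's x axis is along the charger's x (flat end on the spring, nub on the near wall).
- bay3_contact (a point): Point on the inner face (charger x = -32 mm) of bay 3's near end wall, 12 mm above the bay floor, where the nub tip rests. This wall is 8 mm thick, its top 14 mm above the bay floor.
- spring3 (a joint): Compression (m) of bay 3's coil spring contact: a steel disc 18 mm across, centred 12 mm above the bay floor, face 51 mm from the near wall when free (0). It is pressed towards +x, at most 0.018; a seated cell (60 mm with nub) holds it at 0.009. Pushes back with 1.8 N at first and 300 N/m more.
- bay4 (a point): Bay 4: where the centre of a seated cell's body lies, 12 mm above the bay floor, axes as the charger's. A seated cell's x axis is along the charger's x (flat end on the spring, nub on the near wall).
- bay4_contact (a point): Point on the inner face (charger x = -32 mm) of bay 4's near end wall, 12 mm above the bay floor, where the nub tip rests. This wall is 8 mm thick, its top 14 mm above the bay floor.
- spring4 (a joint): Compression (m) of bay 4's coil spring contact: a steel disc 18 mm across, centred 12 mm above the bay floor, face 51 mm from the near wall when free (0). It is pressed towards +x, at most 0.018; a seated cell (60 mm with nub) holds it at 0.009. Pushes back with 1.8 N at first and 300 N/m more.
- shoe: Black slide-in power shoe, loose on the bench: flange plate 50 (x) x 44 (y) x 6 mm, on it an upright grip 36 (x) x 18 (y) x 34 mm high (top 40 mm above the underside), its middle 4 mm behind the plate's. Two flat brass contacts lie on the flange in front (+x). Origin at the centre of the underside, 25 mm behind the front edge. 90 g or so.
- track_stop (a point): On the track floor (6 mm above the bench) at the face of the 24 mm high stop, charger x = +54; the middle of the shoe's front edge rests here when home. Lips from x = -32 to the stop: walls 47 mm apart, slot 31 wide, 8.5 high under the lips, lip tops 18.5 above the bench: entry only at x = -32, moving to +x. Before it the bare floor runs on to x = -92; walls 18.5 high flare to 62 apart at x = -64.
- plug: White dust plug that starts somewhere in the track under the lips: flange plate 50 (x) x 44 x 6 mm with a round knob 20 mm across and 34 mm high on its middle (top 40 mm above the underside). Origin at the centre of the underside. 50 g or so. It comes out only through the open end, moving to the charger's -x.
- stand: Base of the turntable, fixed. Origin on the bench on the turntable's axis. A plywood disc of radius 115 mm, top 37 mm above the bench, spins freely on it, almost without friction: whatever touches it or the cells may turn it.
- tin: Bystander: steel polish tin, 76 mm across, 32 mm high.
- brush: Bystander: wooden shoe brush 150 x 50 x 42 mm.
- hammer: Bystander: hammer lying on the bench.
Mind the look-alikes: they are no part of the job. Leave any pink or yellow look-alike of the cell1 alone.

How it is judged:
By the outcome, as a careful person would: the job done as asked, in the order asked, and still so for the second after the job is handed in, with the robot touching nothing.
Of cell1, cell2, cell3, cell4 only 3 to 4 are there at a start; the rules pass over those that are not, and their reading is None.
At some moment in a run one of cell1, cell2, cell3, cell4, shoe may be knocked a few centimetres aside while the robot is not near it.
Once in a run the grip may slacken for a moment while it holds something.
It also fails if it takes over 208 s, if anything falls off the work surface, if the arm or the gripper's body presses on something with over 40 N, if the wrist force passes 120 N, or if a joint passes its speed limit or range.

ROBOT

A 6-joint arm with a two-finger parallel gripper is mounted at the origin on the work surface. World frame = base frame: x ahead of the robot, y to its left, z up, the work surface at z = 0. Lengths are in mm, angles in rad, forces in N, time in s.
With the tool pointing down it reaches from about 350 to 925 mm from the base axis. Payload 6.4 kg.
Tool frame: the origin (TCP) lies at the very end of the fingers, on their centre line; the grasp point (between the pads) lies 19 mm behind it; z points along the fingers, y is the line along which they close (so a half turn about z gives the same grasp; the last joint's range is limited). The gripper opens to 85 mm and grips with 20 to 120 N. Pads are 22 mm wide; open, the fingers measure 114 mm over their backs; the gripper's body (76 mm by 85 mm) begins 54 mm behind the grasp point. The pads swing forward as they close: fully open they stand 13 mm farther back than shut.
Start: joints at [0.935, 0.245, 1.558, -0, 1.339, -0.174], TCP at [289.613, 581.926, 197.79] pointing down, gripper open.
Joint ranges: [-3.13, 3.13], [-1.02, 2.26], [0.13, 2.54], [-0.95, 4.09], [0.21, 2.88], [-2.74, 2.74]. Speed limits (rad/s): [2.57, 2.57, 3.14, 3.14, 3.14, 3.14].

INTERFACE

Orientations are given as a rotation vector (axis times angle).
In Python, from station import ctrl gives the robot as it stands. The module is installed in compiled form; this text tells all that it offers.
- The arm moves only by the tool move_arm, never from a script. Its argument "commands" is one flat list of numbers, 4 for each row, row after row: the shift along the tool's x, y, z in units of 100 mm (1.0 is 100 mm), then the turn about the tool's z in units of 2 pi rad (1.0 is 2 pi rad). A call has 1 to 20 rows; each row is the pose to reach, as a shift and turn from the pose commanded when the call began, along the tool's axes at that moment, turning the shorter way round; what a row does not reach only later rows make up. A row lasts 1/8 s, in which the tool goes at most 62.5 mm and 10.7 degrees, less where a joint would pass 70% of its speed; a pose out of reach is approached as far as the arm can. A call with a number of a shift or a turn outside -1 to 1 is refused whole. A call with a gripper value outside its range is refused whole. "gripper" is the finger opening in mm, from 0 to 85.4, set as the call begins (left out, the last holds). The fingers move at their own pace and stop on an object; "grip_force" is the grip in N (left out, the last holds). Time passes only in rows, so rows that repeat a pose let the fingers close. It gives the time, the measured TCP pose, the force, the opening and the grip force at its end, in the units of the state.
- ctrl.get_state(): the state, without advancing time (a new reading comes with each control period).
- ctrl.get_image(name): name is "side" or "top" or "wrist"; returns the picture (480x640x3 uint8, red, green, blue); there is no depth.
- ctrl.camera_model(name): a dict with "fx", "fy", "cx", "cy" (pixels), "dist_coeffs" ([k1, k2, p1, p2, k3] as OpenCV has them; the pictures are not rectified), "world_to_cam" (4x4, takes a point from world to camera coordinates); the wrist camera has in their place "mount" (4x4, takes a point from camera to tool coordinates, whose origin is the TCP and whose axes are the flange's). Camera axes: x right, y up, looking along -z (the intrinsics and any distortion apply to the point x, -y, -z); pixel columns grow to the right and rows downward; lengths in mm; the calibration is good to about 2 mm. A picture is of the moment at which its call begins: read the wrist's pose just before it. camera_model takes no time and is no camera call.
- ctrl.job_done(): hands the job in; it is judged then, once.
Trained networks look in the newest picture that a camera, given by its name, has taken for a name from the list of things; names that differ only in an ending like _2 or _b are one class to them, and where a whole thing is asked for, a point or a joint stands for the part that bears it (a point fixed in the world has none). Each returns a list of dicts, best first, with "score" (0 to 1); they miss things now and then, are a little off and sometimes report something else, mostly with a low value. They report only what shows in the picture. A call takes as long as a camera call. They do not tell look-alikes from the thing itself.
- ctrl.spot_in(camera, thing): "xyz" ([x, y, z] in mm, in world coordinates, good to about 4 mm: the middle of the surface that is visible of it).
- ctrl.masks_of(camera, thing): "pixels" (480x640 bool, what is visible of it).
The state is a dict: "t": time; "joint_positions": joint angles; "dq": joint speeds; "effort": joint torques, N m; "position": TCP position; "tcp_rot": TCP orientation; "force": force on the tool from outside, world axes, zero at the start; "moment": the same for the moment, N m; "grip_width": finger opening in mm; "grip_force": force on a finger pad.
Only numpy, scipy, OpenCV 4.12 (cv2) and the standard library are available. Lean on these libraries where they do the work, as an engineer would, in place of code of your own. Each camera call takes 0.05 s, during which the arm holds its last target. There are 200 camera calls.

## Working session

There is one attempt and no reset: what is moved stays moved. The work goes in short steps, Python scripts to look and compute and a tool call to move; the robot and the scene stay as the last step left them, time stands still between calls to the robot, and variables do not carry over. Pictures are saved under pics/ and viewed, at most 14 in all, crops included, and the job is handed in when it is done.

Besides the shell and the picture viewer there is one more tool, called after "Emit:" in YAML: its name, and indented under it one key for each argument. move_arm: Moves the arm, as the interface text tells. Its arguments: {"type":"object","properties":{"commands":{"type":"array"},"gripper":{"type":"number"},"grip_force":{"type":"number"}},"required":["commands"]}

```bash
mkdir -p pics
cat > h.py <<'E'
import numpy as np, cv2
from scipy.spatial.transform import Rotation as R
from station import ctrl
def img(n,f=None):
    im=ctrl.get_image(n)
    if f: cv2.imwrite('pics/'+f,im[:,:,::-1])
    return im
def K(m): return np.array([[m['fx'],0,m['cx']],[0,m['fy'],m['cy']],[0,0,1.]]),np.array(m['dist_coeffs'],float)
def w2c(n):
    m=ctrl.camera_model(n)
    if 'world_to_cam' in m: return m,np.array(m['world_to_cam'])
    s=ctrl.get_state(); T=np.eye(4); T[:3,:3]=R.from_rotvec(s['tcp_rot']).as_matrix(); T[:3,3]=s['position']
    return m,np.linalg.inv(T@np.array(m['mount']))
def proj(n,P):
    m,W=w2c(n); k,d=K(m); P=np.atleast_2d(P).astype(float)
    c=P@W[:3,:3].T+W[:3,3]; c=c*[1,-1,-1]
    return cv2.projectPoints(c,np.zeros(3),np.zeros(3),k,d)[0][:,0]
def unproj(n,uv,z):
    m,W=w2c(n); k,d=K(m)
    p=cv2.undistortPoints(np.array(uv,float).reshape(-1,1,2),k,d)[:,0]
    r=np.c_[p[:,0],-p[:,1],-np.ones(len(p))]@W[:3,:3]
    o=-W[:3,:3].T@W[:3,3]
    return o+r*((z-o[2])/r[:,2])[:,None]
def st():
    s=ctrl.get_state(); return {k:np.round(s[k],3).tolist() for k in('t','position','tcp_rot','force','grip_width','grip_force','joint_positions')}
E
python3 - <<'E'
from h import *
print(st())
for n in('top','side'):
    img(n,n+'0.png'); m,W=w2c(n); print(n,(-W[:3,:3].T@W[:3,3]).round(), m['fx'])
    for t in('cell1','charger','shoe','plug','stand','track_stop','spring1','tin','brush','hammer'):
        try: print(t,[(np.round(d['xyz']).tolist(),round(d['score'],2)) for d in ctrl.spot_in(n,t)][:7])
        except Exception as e: print(t,e)
E
```

```text
{'t': 0.0, 'position': [289.211, 581.404, 196.678], 'tcp_rot': [-0.719, -3.057, 0.003], 'force': [0.297, 0.141, 0.442], 'grip_width': 85.559, 'grip_force': 0.0, 'joint_positions': [0.935, 0.246, 1.559, 0.0, 1.339, -0.174]}
top [ 339.  -27. 1235.] 523.4288273102169
cell1 [([524.0, -270.0, 63.0], 0.83), ([474.0, -445.0, 26.0], 0.8), ([641.0, -305.0, 27.0], 0.6), ([635.0, -438.0, 20.0], 0.58), ([466.0, -198.0, 62.0], 0.57), ([404.0, -270.0, 60.0], 0.53)]
charger [([560.0, 62.0, 17.0], 0.76)]
shoe [([501.0, 330.0, 8.0], 0.59), ([557.0, 68.0, 26.0], 0.39)]
plug [([552.0, 162.0, 14.0], 0.76)]
stand [([464.0, -262.0, 39.0], 0.84)]
track_stop [([562.0, 68.0, 22.0], 0.91), ([525.0, -275.0, 64.0], 0.73)]
spring1 [([599.0, -39.0, 40.0], 0.44), ([592.0, 9.0, 33.0], 0.42)]
tin [([686.0, -133.0, 32.0], 0.71)]
brush [([757.0, 148.0, 42.0], 0.82), ([560.0, 64.0, 22.0], 0.67), ([592.0, 8.0, 34.0], 0.29)]
hammer [([698.0, 414.0, 25.0], 0.55)]
side [ 302. -707.  730.] 458.87458600967113
cell1 [([475.0, -451.0, 28.0], 0.97), ([641.0, -314.0, 25.0], 0.88), ([527.0, -280.0, 62.0], 0.87), ([468.0, -210.0, 60.0], 0.86), ([634.0, -448.0, 27.0], 0.77), ([402.0, -281.0, 61.0], 0.74)]
charger [([564.0, 37.0, 17.0], 0.73)]
shoe []
plug [([546.0, 154.0, 18.0], 0.74)]
stand [([461.0, -294.0, 38.0], 0.92)]
track_stop [([559.0, 36.0, 17.0], 0.82), ([756.0, 123.0, 38.0], 0.37)]
spring1 [([571.0, 103.0, 35.0], 0.57), ([592.0, -48.0, 34.0], 0.49), ([583.0, -2.0, 37.0], 0.46)]
tin [([684.0, -150.0, 28.0], 0.59), ([505.0, 326.0, 12.0], 0.45)]
brush [([758.0, 123.0, 38.0], 0.93)]
hammer [([694.0, 406.0, 27.0], 0.73)]
```

Run:
```python
import cv2
a=cv2.imread('pics/top0.png')
cv2.imwrite('pics/top0b.png',cv2.resize(a,(800,600),interpolation=cv2.INTER_CUBIC))
from h import *
p=proj('top',[[464,-262,37],[560,62,20]]);print(p)
c=a[200:440,60:60+0+0+0+1] if 0 else None
```

```text
[[424.25582143 303.35549751]
 [288.60486302 249.24709418]]
```

View pics/top0.png

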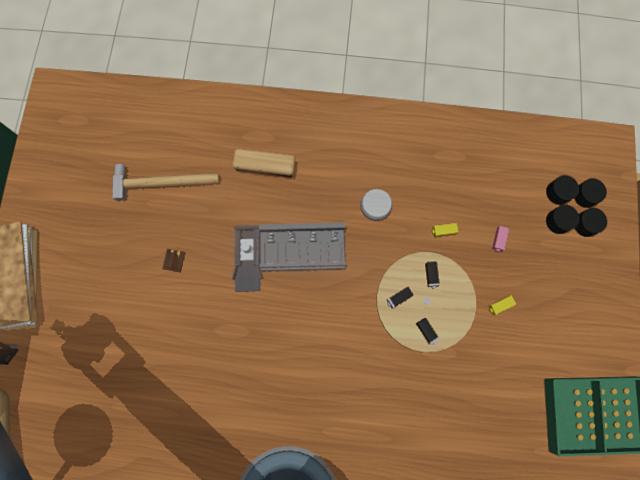

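View pics/side0.png

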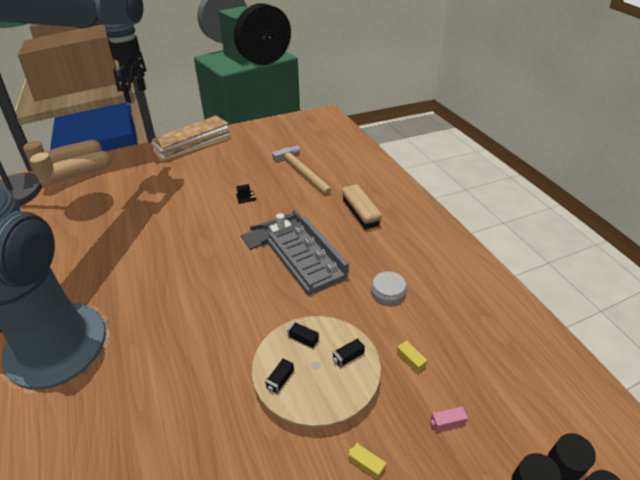

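The top view shows three black cells on the turntable at px (400,298), (433,274) and (427,331). The plug knob is at (247,249) in the track, with the track's open end towards the robot, and the shoe is at (174,260). The pink and yellow look-alikes are on the bench to the right of the turntable. I'll move to above the charger first.

Emit:
move_arm:
  commands: [-0.45,-0.34,-0.3,0,-0.9,-0.68,-0.3,0,-0.9,-0.68,-0.3,0]
  gripper: 85

```text
t: 1.48
position: [341.5, 478.7, 228.4]
tcp_rot: [0.725, 3.056, 0.001]
force: [-0.6, 0.0, 0.2]
grip_width: 85.2
grip_force: 0.0
```

Emit:
move_arm:
  commands: [-0.45,-0.34,-0.3,0,-0.9,-0.68,-0.3,0,-0.9,-0.68,-0.3,0]

```text
t: 1.85
position: [391.6, 378.3, 258.3]
tcp_rot: [0.725, 3.056, 0.001]
force: [-0.9, 0.5, 0.1]
grip_width: 85.2
grip_force: 0.0
```

Emit:
move_arm:
  commands: [-0.45,-0.34,-0.3,0,-0.9,-0.68,-0.3,0,-0.9,-0.68,-0.3,0]

```text
t: 2.22
position: [441.6, 277.6, 288.0]
tcp_rot: [0.724, 3.057, 0.001]
force: [-1.2, 0.2, 0.0]
grip_width: 85.1
grip_force: 0.0
```

Emit:
move_arm:
  commands: [-0.45,-0.34,-0.3,0,-0.9,-0.68,-0.3,0,-0.9,-0.68,-0.3,0]

```text
t: 2.6
position: [491.7, 177.0, 317.6]
tcp_rot: [-0.723, -3.057, -0.0]
force: [0.1, 0.5, -0.1]
grip_width: 85.0
grip_force: 0.0
```

Emit:
move_arm:
  commands: [-0.2,-0.34,0,0.426,-0.4,-0.68,0,0.426,-0.4,-0.68,0,0.426,-0.4,-0.68,0,0.426,-0.4,-0.68,0,0.426,-0.4,-0.68,0,0.426,-0.4,-0.68,0,0.426,-0.4,-0.68,0,0.426,-0.4,-0.68,0,0.426,-0.4,-0.68,0,0.426,-0.4,-0.68,0,0.426,-0.4,-0.68,0,0.426,-0.4,-0.68,0,0.426,-0.4,-0.68,0,0.426,-0.4,-0.68,0,0.426,-0.4,-0.68,0,0.426,-0.4,-0.68,0,0.426]

```text
t: 4.72
position: [496.0, 100.5, 317.5]
tcp_rot: [-3.141, -0.009, 0.001]
force: [-0.8, -0.0, -0.1]
grip_width: 84.7
grip_force: 0.0
```

Run:
```python
from h import *
print(st()); m=ctrl.camera_model('wrist'); print(np.round(m['mount'],2).tolist(),m['fx'],m['dist_coeffs'])
img('wrist','w1.png')
for t in('charger','plug','spring1'):
    print(t,[(np.round(d['xyz']).tolist(),round(d['score'],2)) for d in ctrl.spot_in('wrist',t)][:5])
```

```text
{'t': 4.725, 'position': [495.98, 100.478, 317.468], 'tcp_rot': [-3.141, -0.009, 0.001], 'force': [-0.809, -0.024, -0.052], 'grip_width': 84.734, 'grip_force': 0.0, 'joint_positions': [-0.025, -0.175, 1.773, 0.0, 1.544, 1.54]}
[[0.0, 0.96, 0.29, 74.75], [1.0, -0.0, 0.0, -0.33], [0.0, 0.29, -0.96, -175.8], [0.0, 0.0, 0.0, 1.0]] 393.6555991673384 [-0.03183531  0.          0.          0.          0.        ]
charger [([562.0, 63.0, 19.0], 0.79)]
plug [([552.0, 157.0, 16.0], 0.69), ([507.0, 328.0, 8.0], 0.25)]
spring1 [([592.0, 8.0, 39.0], 0.72), ([576.0, 111.0, 39.0], 0.51), ([600.0, -41.0, 36.0], 0.5), ([586.0, 58.0, 37.0], 0.48)]
```

View pics/w1.png

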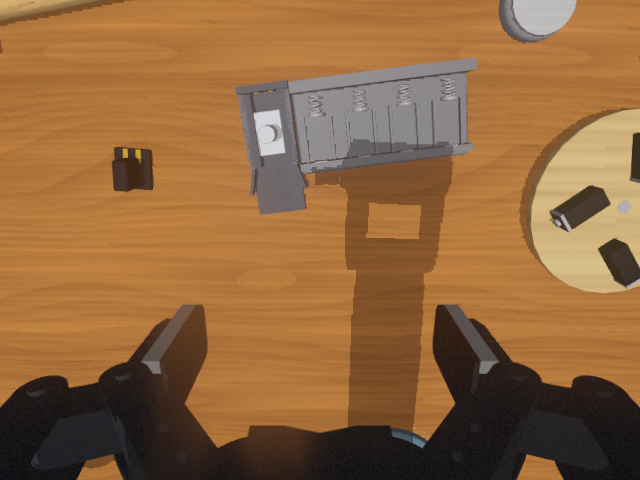

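```bash
cat > chg.py <<'E'
from h import *
from scipy.optimize import minimize
def lines():
    L=[]
    for x,z in((-32,34),(-40,34),(46,48),(58,48)): L.append(((x,-140,z),(x,40,z)))
    for b in(-125,-75,-25,25):
        for d in(-17,-14,14,17): L.append(((-28,b+d,26),(15,b+d,26)))
    for y in(66.5,97.5): L.append(((-32,y,18.5),(54,y,18.5)))
    L.append(((54,66.5,30),(54,97.5,30)))
    return L
def pts(L,n=40): return np.vstack([np.linspace(a,b,n) for a,b in L]).astype(float)
def toW(p,P):
    c,s=np.cos(p[2]),np.sin(p[2]); P=np.atleast_2d(P).astype(float)
    return np.c_[p[0]+c*P[:,0]-s*P[:,1],p[1]+s*P[:,0]+c*P[:,1],P[:,2]]
def toC(p,P):
    P=np.atleast_2d(P).astype(float); d=P[:,:2]-p[:2]; c,s=np.cos(p[2]),np.sin(p[2])
    return np.c_[c*d[:,0]+s*d[:,1],-s*d[:,0]+c*d[:,1],P[:,2]]
E
python3 - <<'E'
from chg import *
im=img('wrist'); g=cv2.GaussianBlur(cv2.cvtColor(im,cv2.COLOR_RGB2GRAY),(0,0),.7)
e=cv2.Canny(g,25,70); dt=cv2.distanceTransform(255-e,cv2.DIST_L2,5)
P=pts(lines())
def cost(p):
    q=proj('wrist',toW(p,P)); v=cv2.remap(dt,q[:,0].astype(np.float32),q[:,1].astype(np.float32),cv2.INTER_LINEAR,borderValue=20)
    return np.minimum(v,5).mean()
best=None
for dx in(-6,-2,2,6):
  for dy in(-6,-2,2,6):
    r=minimize(cost,[548+dx,78+dy,.156],method='Nelder-Mead',options=dict(initial_simplex=np.array([[548+dx,78+dy,.156],[551+dx,78+dy,.156],[548+dx,81+dy,.156],[548+dx,78+dy,.18]])))
    if best is None or r.fun<best.fun: best=r
print(best.x,best.fun)
p=best.x; np.save('p.npy',p)
x0,y0,S=230,50,3
c=cv2.resize(im[50:222,230:490,::-1],None,fx=S,fy=S,interpolation=cv2.INTER_CUBIC)
for a,b in lines():
    q=((proj('wrist',toW(p,[a,b]))-[x0,y0]+.5)*S).astype(int); cv2.line(c,tuple(map(int,q[0])),tuple(map(int,q[1])),(0,255,0),1)
cv2.imwrite('pics/fit1.png',c)
d=[m for m in ctrl.masks_of('wrist','plug')][0]
ys,xs=np.nonzero(d['pixels']); print('plug mask',xs.min(),xs.max(),ys.min(),ys.max())
# knob top candidates
print('knob@ px(268,131) z46', toC(p,unproj('wrist',[[266,132]],46)))
E
```

```text
Traceback (most recent call last):
  File "h.py", line 15, in proj
    m,W=w2c(n); k,d=K(m); P=np.atleast_2d(P).astype(float)
        ~~~^^^
  File "h.py", line 12, in w2c
    s=ctrl.get_state(); T=np.eye(4); T[:3,:3]=R.from_rotvec(s['tcp_rot']).as_matrix(); T[:3,3]=s['position']
ValueError: time passes only in moves, steps and waits
```

```bash
sed -i 's/^def w2c(n):/from functools import lru_cache\n@lru_cache(None)\ndef w2c(n):/' h.py
cat > fit.py <<'E'
from chg import *
x0,y0,S=230,50,3
def fit(name,p0,im,Ls=None):
    g=cv2.GaussianBlur(cv2.cvtColor(im,cv2.COLOR_RGB2GRAY),(0,0),.7)
    e=cv2.Canny(g,25,70); dt=cv2.distanceTransform(255-e,cv2.DIST_L2,5)
    P=pts(Ls or lines()); best=None
    def cost(p):
        q=proj(name,toW(p,P)); v=cv2.remap(dt,q[:,0].astype(np.float32),q[:,1].astype(np.float32),cv2.INTER_LINEAR,borderValue=20)
        return np.minimum(v,5).mean()
    for dx in(-6,-2,2,6):
      for dy in(-6,-2,2,6):
        a=np.array([p0[0]+dx,p0[1]+dy,p0[2]])
        r=minimize(cost,a,method='Nelder-Mead',options=dict(initial_simplex=a+np.array([[0,0,0],[3,0,0],[0,3,0],[0,0,.025]])))
        if best is None or r.fun<best.fun: best=r
    return best.x,best.fun
def overlay(name,im,p,box,f,Ls=None):
    x0,y0,x1,y1,S=box
    c=cv2.resize(im[y0:y1,x0:x1,::-1],None,fx=S,fy=S,interpolation=cv2.INTER_CUBIC)
    for a,b in Ls or lines():
        q=((proj(name,toW(p,[a,b]))-[x0,y0]+.5)*S).astype(int); cv2.line(c,tuple(map(int,q[0])),tuple(map(int,q[1])),(0,255,0),1)
    cv2.imwrite('pics/'+f,c)
E
python3 - <<'E'
from fit import *
im=img('wrist'); p,f=fit('wrist',[548,78,.156],im); print(p,f); np.save('p.npy',p)
overlay('wrist',im,p,(230,50,490,222,3),'fit1.png')
ys,xs=np.nonzero(ctrl.masks_of('wrist','plug')[0]['pixels']); print('plug mask',xs.min(),xs.max(),ys.min(),ys.max())
print('knob', toC(p,unproj('wrist',[[266,132]],46)))
im=img('top'); p2,f=fit('top',p,im); print('top',p2,f)
E
```

```text
[5.53075085e+02 8.07690384e+01 1.29659502e-01] 1.157530665397644
plug mask 253 283 110 155
knob [[ 9.12854598 78.02299439 46.        ]]
top [5.26495554e+02 6.83190001e+01 2.13234892e-01] 1.820609211921692
```

View pics/fit1.png

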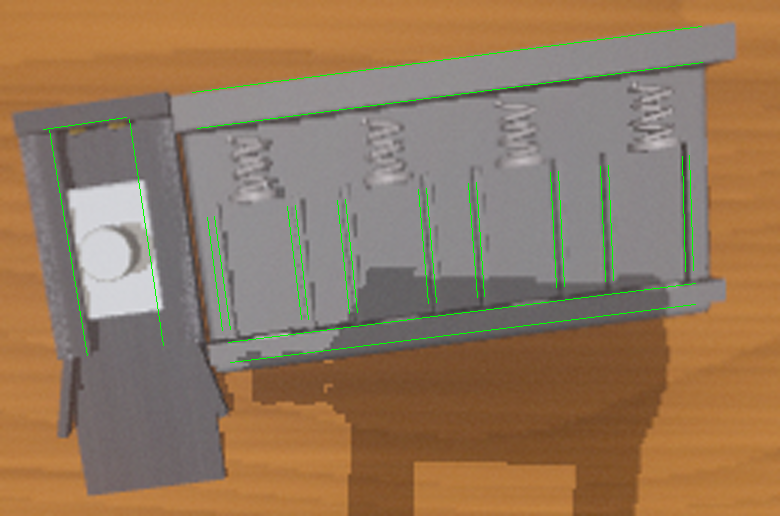

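The overlay is right in x and yaw at the walls (near wall row ~343 to 282, far wall ~128 to 64). The guides sit a few px to the right of the model on the left side. I'll refine it with least squares on hand-picked guide and wall points.

Run:
```python
from chg import *
from scipy.optimize import least_squares
p0=np.load('p.npy')
uv=lambda a:np.array(a,float)/3-.5+[230,50]
G=[((218,215),(230,325)),((303,205),(313,315)),((346,205),(356,310)),((427,190),(436,300)),((477,180),(483,300)),((557,170),(563,285)),((605,160),(608,280)),((686,150),(689,275))]
gy=[b+d for b in(25,-25,-75,-125) for d in(15.5,-15.5)]
NW=[(230,341),(450,313),(700,283)]; FW=[(200,128),(450,97),(700,65)]; FB=[(180,95),(450,60),(725,27)]
def res(p):
    q=p[:3]; dz=p[3]; r=[]
    for (a,b),y in zip(G,gy): r+=list(toC(q,unproj('wrist',[uv(a),uv(b)],24+dz))[:,1]-y)
    for L,x,z in((NW,-32,34),(FW,46,48),(FB,58,48)): r+=list(toC(q,unproj('wrist',[uv(a) for a in L],z+dz))[:,0]-x)
    return np.array(r)
for fz in(0,1):
    s=least_squares(lambda p:res(np.r_[p[:3],p[3]*fz]),np.r_[p0,0]); print(s.x.round(3),res(np.r_[s.x[:3],s.x[3]*fz]).round(1).tolist())
    if not fz: p=s.x[:3]
for n,q,z in(('slotL',(69,190),18.5),('slotR',(145,180),18.5),('knob',(104,253),46),('plugfar',(108,185),12),('plugnear',(125,313),12)):
    print(n,toC(p,unproj('wrist',[uv(q)],z)).round(1))
np.save('p.npy',p)
k=toW(p,[[0,0,0]])
```

```text
[5.53312e+02 7.89280e+01 1.24000e-01 0.00000e+00] [-0.9, -0.0, -2.6, -1.8, 0.1, 0.3, -0.1, -0.1, -0.3, 0.6, 0.2, 0.2, 0.9, 1.6, 1.1, 1.0, 0.1, 0.6, 0.7, -0.2, -0.4, 0.1, -0.3, -0.2, -0.4]
[ 5.53466e+02  7.81430e+01  1.24000e-01 -5.46900e+00] [0.2, 1.0, -1.9, -1.1, 0.6, 0.8, 0.0, -0.0, -0.4, 0.5, -0.3, -0.3, 0.2, 0.9, 0.0, -0.0, -0.5, -0.0, 0.0, 0.1, -0.2, 0.3, 0.1, 0.2, 0.0]
slotL [[31.3 95.7 18.5]]
slotR [[31.3 66.  18.5]]
knob [[ 7.1 82.1 46. ]]
plugfar [[31.4 81.3 12. ]]
plugnear [[-18.2  82.3  12. ]]
```

Emit:
move_arm:
  commands: [0.27,-0.3,0.5,-0.0188,0.54,-0.61,1.0,-0.0188,0.54,-0.61,1.0,-0.0188,0.54,-0.61,1.0,-0.0188]
  gripper: 45

```text
t: 5.62
position: [550.3, 160.3, 218.5]
tcp_rot: [3.136, 0.191, 0.001]
force: [0.5, 0.3, 0.3]
grip_width: 45.0
grip_force: 0.0
```

Emit:
move_arm:
  commands: [0,0,0.5,0,0,0,1.0,0,0,0,1.0,0,0,0,1.0,0]

```text
t: 6.12
position: [552.2, 160.3, 121.6]
tcp_rot: [-3.136, -0.189, -0.009]
force: [0.9, 0.1, 1.0]
grip_width: 44.9
grip_force: 0.0
```

Run:
```python
from chg import *
p=np.load('p.npy'); s=st(); print(s); print(toC(p,[s['position']]))
im=img('wrist','w2.png')
m=ctrl.masks_of('wrist','plug'); ys,xs=np.nonzero(m[0]['pixels']); print(m[0]['score'],xs.min(),xs.max(),ys.min(),ys.max())
print(proj('wrist',toW(p,[[7,82,46],[7,92,46],[7,72,46],[17,82,46],[-3,82,46]])).round())
```

```text
{'t': 6.125, 'position': [552.243, 160.258, 121.573], 'tcp_rot': [-3.136, -0.189, -0.009], 'force': [0.88, 0.134, 1.012], 'grip_width': 44.899, 'grip_force': 0.0, 'joint_positions': [0.085, 0.149, 1.815, -0.0, 1.171, 1.536]}
[[  9.01352985  80.8357731  121.573     ]]
0.9 298 339 189 254
[[319. 235.]
 [304. 235.]
 [334. 235.]
 [319. 221.]
 [319. 250.]]
```

View pics/w2.png

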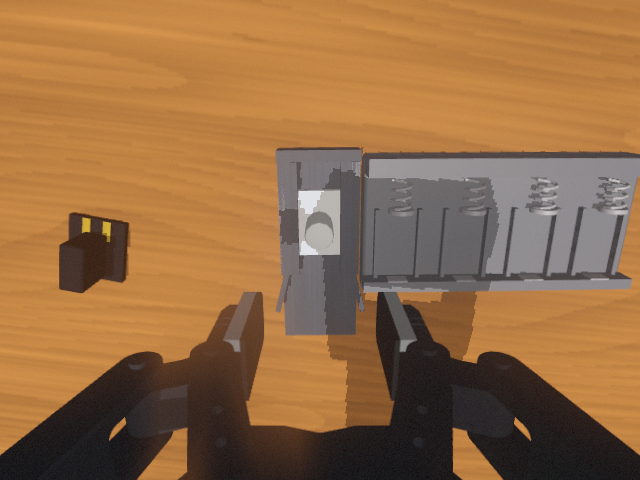

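The knob is at (319,235), exactly where predicted, and the charger is squared with the view. Next I descend, grip the plug and pull it out.

Emit:
move_arm:
  commands: [0,0,0.4,0,0,0,0.7,0,0,0,0.9,0,0,0,0.97,0,0,0,0.97,0,0,0,0.97,0]

```text
t: 6.98
position: [551.2, 160.6, 22.1]
tcp_rot: [-3.136, -0.19, -0.004]
force: [0.4, -0.1, 0.1]
grip_width: 45.1
grip_force: 0.0
```

Emit:
move_arm:
  commands: [0,0,0,0,0,0,0,0,0,0,0,0,0,0,0,0,0,0,0,0,0,0,0,0,0,0,0,0]
  gripper: 0
  grip_force: 40

```text
t: 7.85
position: [550.0, 160.5, 20.7]
tcp_rot: [3.136, 0.19, -0.0]
force: [-0.1, -0.6, 0.4]
grip_width: -0.1
grip_force: 0.0
```

Run:
```python
from chg import *
im=img('wrist','w3.png')
p=np.load('p.npy')
print(proj('wrist',np.array([[550,160.5,20.7]])), st())
for d in ctrl.spot_in('top','plug')[:2]: print(d['xyz'],d['score'])
```

```text
[[320.55996057 276.052261  ]] {'t': 7.9, 'position': [550.01, 160.488, 20.776], 'tcp_rot': [-3.136, -0.19, 0.0], 'force': [0.646, -1.478, 1.041], 'grip_width': -0.053, 'grip_force': 0.0, 'joint_positions': [0.086, 0.295, 1.855, 0.0, 0.992, 1.536]}
```

View pics/w3.png

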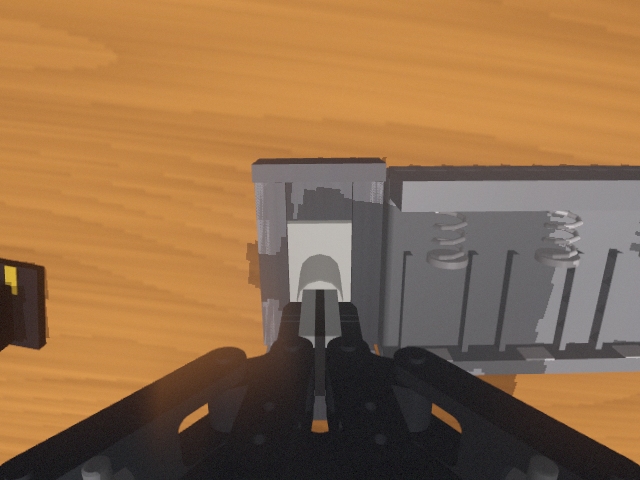

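The fingers closed on nothing. In the picture they hide the knob top at (320,300), so the real tips seem to be well above the reported TCP. I'll check that with the side camera.

Run:
```python
from h import *
s=st(); p=np.array(s['position']); im=img('side')
q=[proj('side',[p+[0,0,d]])[0] for d in(0,19,35,73)]; print(np.round(q,1))
c0=q[1].astype(int); x0,y0=c0[0]-70,c0[1]-60
c=cv2.resize(im[y0:y0+100,x0:x0+133,::-1],None,fx=6,fy=6,interpolation=cv2.INTER_CUBIC)
for k,a in enumerate(q): cv2.circle(c,tuple(int(v) for v in (a-[x0,y0]+.5)*6),4,[(0,0,255),(0,255,0),(255,0,0),(0,255,255)][k],-1)
cv2.imwrite('pics/s1.png',c)
```

```text
[[280.4 223. ]
 [279.9 216.9]
 [279.5 211.8]
 [278.4 199. ]]
```

View pics/s1.png

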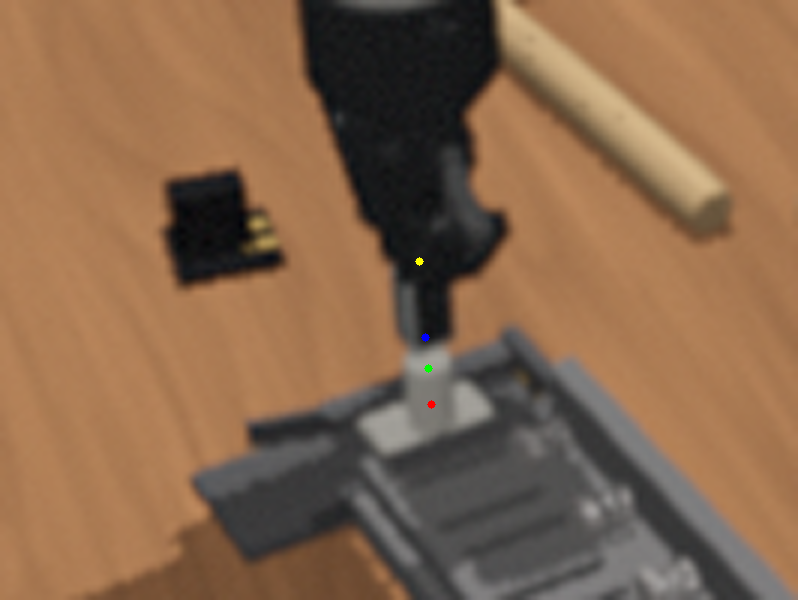

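The side view confirms it. The fingertips (crop y≈343) end about 32 mm above the reported TCP, just above the knob. I'll use the real tip as TCP z + ~33 when gripping, reopen, go 30 mm lower and grip.

Emit:
move_arm:
  commands: [0,0,0,0,0,0,0,0,0,0,0,0,0,0,0,0,0,0,0.1,0,0,0,0.2,0,0,0,0.3,0,0,0,0.3,0,0,0,0.3,0]
  gripper: 45

```text
t: 9.12
position: [550.2, 160.5, -9.2]
tcp_rot: [-3.136, -0.19, -0.0]
force: [-0.6, -0.5, -0.0]
grip_width: 44.8
grip_force: 0.0
```

Emit:
move_arm:
  commands: [0,0,0,0,0,0,0,0,0,0,0,0,0,0,0,0,0,0,0,0,0,0,0,0,0,0,0,0]
  gripper: 0
  grip_force: 40

```text
t: 10.0
position: [550.6, 160.5, -8.6]
tcp_rot: [-3.136, -0.19, -0.002]
force: [-0.6, 0.7, 4.8]
grip_width: 18.2
grip_force: 39.3
```

Emit:
move_arm:
  commands: [-0.05,0,0,0,-0.12,0,0,0,-0.2,0,0,0,-0.28,0,0,0,-0.36,0,0,0,-0.44,0,0,0,-0.52,0,0,0,-0.6,0,0,0,-0.68,0,0,0,-0.7,0,0,0,-0.7,0,0,0]

```text
t: 11.38
position: [480.6, 152.0, -8.6]
tcp_rot: [-3.136, -0.191, -0.002]
force: [2.6, 0.1, 6.5]
grip_width: 18.5
grip_force: 39.7
```

Emit:
move_arm:
  commands: [0,0,-0.15,0,0,0,-0.3,0,-0.2,0,-0.35,0,-0.4,0,-0.35,0,-0.75,0,-0.35,0,-0.75,0,-0.35,0,-0.75,0,-0.35,0]

```text
t: 12.25
position: [406.7, 143.0, 26.5]
tcp_rot: [3.136, 0.19, 0.002]
force: [0.1, 0.1, -0.4]
grip_width: 18.7
grip_force: 39.2
```

Run:
```python
from h import *
print(st()); img('top')
print([(np.round(d['xyz']).tolist(),round(d['score'],2)) for d in ctrl.spot_in('top','plug')],[(np.round(d['xyz']).tolist(),round(d['score'],2)) for d in ctrl.spot_in('side','plug')])
```

```text
{'t': 12.25, 'position': [406.743, 142.994, 26.458], 'tcp_rot': [3.136, 0.19, 0.002], 'force': [0.133, 0.11, -0.381], 'grip_width': 18.651, 'grip_force': 39.178, 'joint_positions': [0.074, -0.032, 2.21, -0.0, 0.962, 1.523]}
[] [([547.0, 155.0, 14.0], 0.64)]
```

Emit:
move_arm:
  commands: [0,0,0.2,0,0,0,0.36,0,0,0,0.4,0,0,0,0.4,0,0,0,0.4,0]

```text
t: 13.02
position: [406.8, 143.0, -13.7]
tcp_rot: [-3.136, -0.19, -0.002]
force: [0.8, 0.1, -0.3]
grip_width: 18.6
grip_force: 39.2
```

Emit:
move_arm:
  commands: [0,0,0,0,0,0,0,0,0,0,0,0,0,0,0,0,0,0,-0.2,0,0,0,-0.6,0,0,0,-1.0,0,0,0,-1.0,0]
  gripper: 50

```text
t: 14.02
position: [408.9, 143.2, 89.2]
tcp_rot: [-3.136, -0.191, -0.012]
force: [0.3, -0.4, -0.4]
grip_width: 50.0
grip_force: 0.0
```

Emit:
move_arm:
  commands: [0.03,0.5,-0.1,0,0.05,1.0,-0.2,0,0.05,1.0,-0.2,0]

```text
t: 14.4
position: [423.7, 41.9, 105.8]
tcp_rot: [3.136, 0.183, 0.001]
force: [0.1, -0.1, -0.2]
grip_width: 50.1
grip_force: 0.0
```

Emit:
move_arm:
  commands: [0.03,0.5,0,0,0.05,1.0,0,0,0.05,1.0,0,0]

```text
t: 14.78
position: [440.0, -55.8, 104.8]
tcp_rot: [-3.135, -0.185, 0.002]
force: [-0.6, -0.2, 0.4]
grip_width: 50.0
grip_force: 0.0
```

Emit:
move_arm:
  commands: [0.03,0.5,0,0,0.05,1.0,0,0,0.05,1.0,0,0]

```text
t: 15.15
position: [457.4, -153.8, 105.0]
tcp_rot: [-3.135, -0.187, 0.002]
force: [-0.1, 0.6, -1.0]
grip_width: 50.0
grip_force: 0.0
```

Emit:
move_arm:
  commands: [0.03,0.5,0,0.0192,0.05,1.0,0,0.0192,0.05,1.0,0,0.0192,0.05,1.0,0,0.0192,0.05,1.0,0,0.0192]

```text
t: 15.78
position: [474.1, -249.5, 105.2]
tcp_rot: [-3.14, -0.004, 0.002]
force: [0.7, 0.9, 0.4]
grip_width: 49.5
grip_force: 0.0
```

Run:
```python
from h import *
print(st()); im=img('wrist','w4.png'); img('top')
print('plug',[(np.round(d['xyz']).tolist(),round(d['score'],2)) for d in ctrl.spot_in('top','plug')])
print('cells',[(np.round(d['xyz']).tolist(),round(d['score'],2)) for d in ctrl.spot_in('wrist','cell1')])
for d in ctrl.masks_of('wrist','cell1'):
    m=d['pixels'].astype(np.uint8); ys,xs=np.nonzero(m); print(round(d['score'],2),cv2.minAreaRect(np.c_[xs,ys].astype(np.float32)),im[m>0].mean(0).round())
```

```text
{'t': 15.775, 'position': [474.085, -249.544, 105.172], 'tcp_rot': [-3.14, -0.004, 0.002], 'force': [0.687, 0.924, 0.409], 'grip_width': 49.518, 'grip_force': 0.0, 'joint_positions': [-0.696, 0.085, 1.919, 0.0, 1.139, 0.872]}
plug [([560.0, 69.0, 19.0], 0.72), ([412.0, 139.0, 6.0], 0.6)]
cells [([474.0, -207.0, 62.0], 0.81), ([615.0, -425.0, 16.0], 0.72), ([482.0, -446.0, 20.0], 0.72), ([531.0, -274.0, 60.0], 0.69), ([407.0, -270.0, 65.0], 0.57)]
0.89 ((245.40000915527344, 249.70001220703125), (43.60000228881836, 98.60000610351562), 53.13010025024414) [95. 78. 59.]
0.88 ((351.3432922363281, 345.45257568359375), (92.22296142578125, 43.54594802856445), 50.52754211425781) [48. 39. 33.]
0.73 ((600.4266967773438, 219.77499389648438), (46.13801193237305, 96.66038513183594), 63.06047439575195) [170. 150.   0.]
0.6 ((615.0, 12.0), (24.0, 48.0), 90.0) [140.  79.  95.]
```

View pics/w4.png

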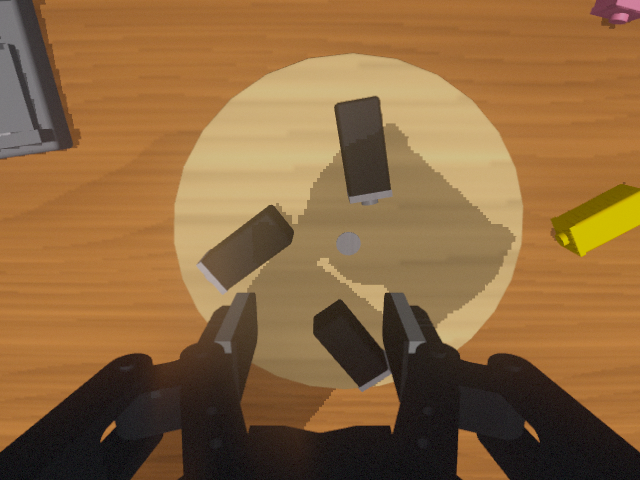

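View w4 shows the turntable with cell A at (362,150), B at (246,249) and C at (350,345), nubs towards the robot. The yellow and pink look-alikes are off to the right. I'll fit the box silhouettes to get the cell poses.

```bash
cat > cells.py <<'E'
from chg import *
B=np.array([[x,y,z] for x in(-28,28) for y in(-12,12) for z in(0,24)],float)
def mask(im):
    h=cv2.cvtColor(im,cv2.COLOR_RGB2HSV); m=((h[...,2]<75)|((h[...,1]<75))).astype(np.uint8)
    return cv2.morphologyEx(m,cv2.MORPH_OPEN,np.ones((3,3)))
def fitcell(im,g,z0=37,name='wrist'):
    m=mask(im); q=proj(name,toW(g,[[0,0,z0+12]]))[0].astype(int)
    roi=np.zeros_like(m); cv2.circle(roi,tuple(map(int,q)),85,1,-1); m=m*roi
    def cost(p):
        Q=B.copy(); Q[:,2]+=z0
        h=cv2.convexHull(proj(name,toW(p,Q)).astype(np.float32)); r=np.zeros_like(m); cv2.fillConvexPoly(r,(h*16).astype(np.int32),1,shift=4)
        return 1-(r&m).sum()/max(1,(r.sum()+.6*((m>r)*fitcell.w).sum()))
    lab=cv2.connectedComponents(m)[1]; ids=lab[q[1]-8:q[1]+8,q[0]-8:q[0]+8].ravel(); ids=ids[ids>0]
    fitcell.w=(lab==np.bincount(ids).argmax()) if len(ids) else 1
    best=None
    for dy in(-.25,0,.25):
        a=np.array([g[0],g[1],g[2]+dy])
        r=minimize(cost,a,method='Nelder-Mead',options=dict(initial_simplex=a+np.array([[0,0,0],[6,0,0],[0,6,0],[0,0,.2]]),xatol=.05,fatol=1e-4))
        if best is None or r.fun<best.fun: best=r
    return best.x,best.fun
def go(target,yaw):
    s=ctrl.get_state(); Rm=R.from_rotvec(s['tcp_rot']).as_matrix(); ty=np.arctan2(Rm[1,0],Rm[0,0])
    d=np.array(target)-s['position']; t=Rm.T@d; dy=(yaw-ty+np.pi)%(2*np.pi)-np.pi
    print('now',np.round(s['position'],1),'yaw',round(ty,3),'| shift',np.round(t/100,3),'turn',round(-dy/2/np.pi,4))
E
python3 - <<'E'
from cells import *
im=img('wrist')
for n,g in(('A',(531,-274,.1)),('B',(474,-207,-.9)),('C',(407,-270,.54))):
    x,f=fitcell(im,g); print(n,x.round(3),round(f,3)); go([x[0],x[1],105],x[2])
E
```

```text
A [ 5.27421e+02 -2.73490e+02  2.00000e-01] 0.114
now [ 474.4 -251.3  105.9] yaw 0.001 | shift [0.53  0.222 0.009] turn -0.0317
B [ 460.917 -207.527   -0.638] 0.866
now [ 474.4 -251.3  105.9] yaw 0.001 | shift [-0.134 -0.438  0.009] turn 0.1017
C [ 399.624 -271.174    0.605] 0.082
now [ 474.4 -251.3  105.9] yaw 0.001 | shift [-0.748  0.198  0.009] turn -0.0961
```

```bash
sed -i 's/h\[...,2\]<75)/h[...,2]<TH)/; s/^B=/TH=100\nB=/; s/(h\*16).astype/np.round(h*16).astype/' cells.py
python3 - <<'E'
import cells; from cells import *
im=img('wrist'); h=cv2.cvtColor(im,cv2.COLOR_RGB2HSV)
for u,v in((246,249),(230,265),(360,150),(350,345),(400,230),(212,275),(367,195)): print((u,v),h[v,u])
for n,g in(('A',(528,-273,.14)),('B',(472,-207,-.85)),('C',(402,-270,.56))):
  for t in(85,100,115):
    cells.TH=t; x,f=fitcell(im,g); print(n,t,x.round(3),round(f,3))
  m=mask(im)
print(unproj('wrist',[(335,105),(378,97),(390,190),(350,202)],61).round(1))
E
```

```text
(246, 249) [15 99 90]
(230, 265) [ 16 103  97]
(360, 150) [11 69 70]
(350, 345) [ 17 102  45]
(400, 230) [ 19 111 152]
(212, 275) [ 17 109 105]
(367, 195) [  4  15 139]
A 85 [ 5.28524e+02 -2.73271e+02  1.96000e-01] 0.063
A 100 [ 5.28538e+02 -2.73313e+02  1.92000e-01] 0.053
A 115 [ 5.28850e+02 -2.73448e+02  1.82000e-01] 0.045
B 85 [ 463.459 -209.423   -0.692] 0.67
B 100 [ 468.796 -204.011   -0.874] 0.283
B 115 [ 469.006 -203.577   -0.896] 0.058
C 85 [ 400.222 -270.952    0.628] 0.076
C 100 [ 400.222 -270.952    0.628] 0.065
C 115 [ 399.551 -271.06     0.635] 0.064
[[ 553.9 -259.1   61. ]
 [ 558.1 -281.9   61. ]
 [ 508.1 -290.9   61. ]
 [ 501.1 -268.4   61. ]]
```

Emit:
move_arm:
  commands: [-0.054,-0.477,0,0.143,-0.054,-0.477,0,0.143,-0.054,-0.477,0,0.143,-0.054,-0.477,0,0.143,-0.054,-0.477,0,0.143,-0.054,-0.477,0,0.143,-0.054,-0.477,0,0.143]
  gripper: 45

```text
t: 17.0
position: [468.9, -204.0, 105.8]
tcp_rot: [2.832, -1.361, 0.0]
force: [-0.1, 0.6, 0.1]
grip_width: 45.2
grip_force: 0.0
```

Emit:
move_arm:
  commands: [0,0,0.4,0,0,0,0.7,0,0,0,0.85,0,0,0,0.95,0,0,0,0.95,0,0,0,0.95,0]

```text
t: 17.75
position: [469.7, -204.6, 11.8]
tcp_rot: [2.83, -1.363, 0.003]
force: [-0.0, -0.1, -0.6]
grip_width: 44.9
grip_force: 0.0
```

Emit:
move_arm:
  commands: [0,0,0,0,0,0,0,0,0,0,0,0,0,0,0,0,0,0,0,0,0,0,0,0,0,0,0,0]
  gripper: 0
  grip_force: 50

```text
t: 18.62
position: [469.7, -204.5, 11.9]
tcp_rot: [2.83, -1.363, 0.003]
force: [-0.5, 0.7, 6.4]
grip_width: 22.7
grip_force: 49.8
```

Emit:
move_arm:
  commands: [0,0,-0.2,0,0,0,-0.5,0,0,0,-0.9,0,0,0,-0.9,0]

```text
t: 19.12
position: [471.0, -205.4, 104.0]
tcp_rot: [2.829, -1.363, 0.011]
force: [0.4, 0.2, -1.2]
grip_width: 22.7
grip_force: 49.0
```

Run:
```python
from cells import *
p=np.load('p.npy'); img('wrist','w5.png')
for b in(-125,-75,-25): go(toW(p,[[-14,b,70]])[0],p[2])
```

```text
now [ 469.6 -204.4  101.8] yaw -0.898 | shift [-0.701 -1.65   0.318] turn -0.1626
now [ 469.6 -204.4  101.8] yaw -0.898 | shift [-1.128 -1.91   0.317] turn -0.1626
now [ 469.6 -204.4  101.8] yaw -0.898 | shift [-1.554 -2.171  0.316] turn -0.1626
```

View pics/w5.png

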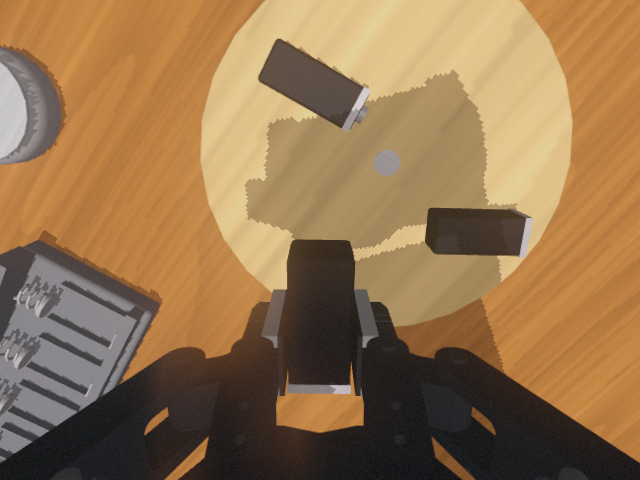

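Cell B is held square between the pads, flat end forward at row 240. Next I carry it over bay 2 and check alignment.

Emit:
move_arm:
  commands: [-0.28,-0.48,0,0,-0.56,-0.95,0,0,-0.56,-0.95,0,0,-0.56,-0.95,0,0]

```text
t: 19.68
position: [507.3, -100.6, 99.2]
tcp_rot: [2.83, -1.362, -0.004]
force: [-0.3, -0.3, -1.1]
grip_width: 22.7
grip_force: 49.2
```

Emit:
move_arm:
  commands: [-0.28,-0.48,0,-0.027,-0.57,-0.96,0,-0.054,-0.57,-0.96,0,-0.081,-0.57,-0.96,0.1,-0.108,-0.57,-0.96,0.2,-0.135,-0.57,-0.96,0.32,-0.1626,-0.57,-0.96,0.32,-0.1626,-0.57,-0.96,0.32,-0.1626,-0.57,-0.96,0.32,-0.1626]

```text
t: 20.8
position: [548.2, 3.0, 69.3]
tcp_rot: [3.135, 0.191, 0.001]
force: [0.2, -0.9, -0.8]
grip_width: 22.7
grip_force: 49.4
```

Run:
```python
from fit import *
from cells import go
p=np.load('p.npy'); im=img('wrist'); s=st(); print(s); print(toC(p,[s['position']]))
L=lines(); overlay('wrist',im,p,(120,90,520,390,2),'w6.png',L)
go(toW(p,[[-16,-75,11]])[0],p[2])
```

```text
{'t': 20.85, 'position': [548.223, 3.097, 69.316], 'tcp_rot': [3.135, 0.192, 0.001], 'force': [0.766, -0.138, -0.808], 'grip_width': 22.919, 'grip_force': 49.397, 'joint_positions': [-0.201, 0.164, 1.906, -0.0, 1.07, 1.247]}
[[-14.44327825 -74.61685144  69.316     ]]
now [548.2   3.1  69.3] yaw 0.122 | shift [-0.016  0.004  0.583] turn -0.0003
```

View pics/w6.png

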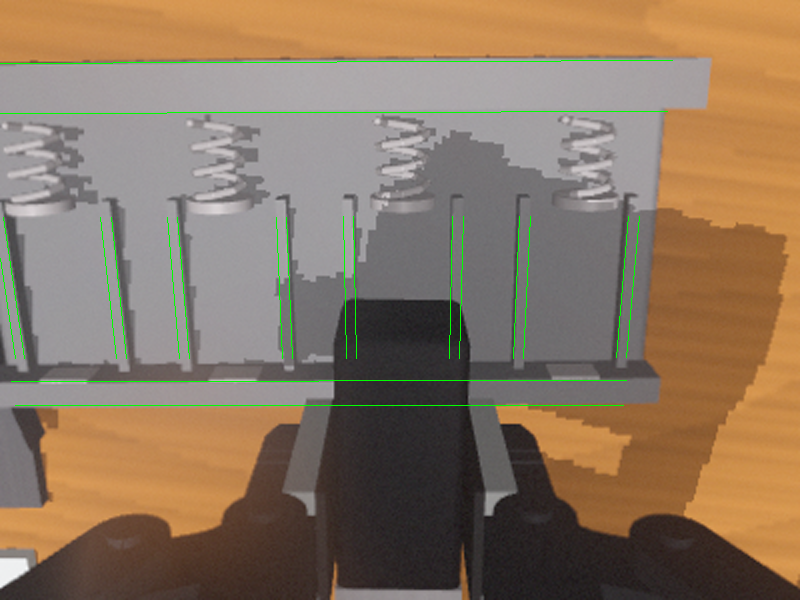

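The model overlay matches bay 2: guides at crop columns 350 and 457, cell centred at ~402. I'll lower the cell just above the near wall and then push it on the spring.

Emit:
move_arm:
  commands: [-0.016,0.006,0.2,0,-0.016,0.006,0.4,0,-0.016,0.006,0.52,0,-0.016,0.006,0.585,0,-0.016,0.006,0.585,0,-0.016,0.006,0.585,0]

```text
t: 21.6
position: [547.0, 2.5, 11.0]
tcp_rot: [3.135, 0.194, 0.002]
force: [0.7, 0.4, -0.3]
grip_width: 22.8
grip_force: 49.4
```

Emit:
move_arm:
  commands: [0.03,0,0,0,0.06,0,0,0,0.09,0,0,0,0.12,0,0,0,0.15,0,0,0,0.18,0,0,0,0.2,0,0,0,0.2,0,0,0,0.2,0,0,0]

```text
t: 22.72
position: [565.6, 5.2, 10.0]
tcp_rot: [-3.135, -0.194, 0.002]
force: [-4.8, 0.8, 1.4]
grip_width: 22.4
grip_force: 49.6
```

Emit:
move_arm:
  commands: [0.02,0,0,0,0.02,0,0,0,0.02,0,0.04,0,0.02,0,0.08,0,0.02,0,0.11,0,0.02,0,0.13,0,0.02,0,0.15,0,0.02,0,0.15,0,0.02,0,0.15,0]

```text
t: 23.85
position: [567.4, 5.4, -5.0]
tcp_rot: [-3.135, -0.195, 0.003]
force: [-6.3, 0.1, 1.6]
grip_width: 22.7
grip_force: 49.7
```

Run:
```python
from h import *
s=st(); print(s); im=img('wrist'); cv2.imwrite('pics/w7.png',cv2.resize(im[130:430,170:470,::-1],None,fx=2,fy=2))
```

```text
{'t': 23.85, 'position': [567.367, 5.424, -5.034], 'tcp_rot': [-3.135, -0.195, 0.003], 'force': [-6.277, 0.068, 1.636], 'grip_width': 22.716, 'grip_force': 49.657, 'joint_positions': [-0.19, 0.329, 1.871, -0.0, 0.944, 1.257]}
```

View pics/w7.png

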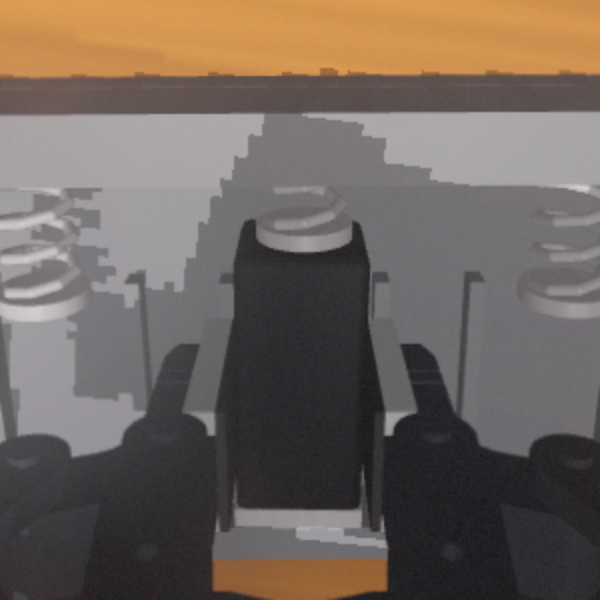

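The cell sits between the guides with the spring disc pressed (row ~230). I'll release it and return over the turntable.

Emit:
move_arm:
  commands: [-0.02,0,0,0,-0.02,0,0,0,-0.02,0,0,0]

```text
t: 24.28
position: [565.6, 5.2, -5.0]
tcp_rot: [-3.135, -0.194, 0.002]
force: [-5.4, -0.4, 0.1]
grip_width: 22.6
grip_force: 49.5
```

Emit:
move_arm:
  commands: [0,0,0,0,0,0,0,0,0,0,0,0,0,0,0,0,0,0,-0.2,0,0,0,-0.6,0,0,0,-1.0,0,0,0,-1.0,0]
  gripper: 36

```text
t: 25.28
position: [569.7, 4.5, 100.9]
tcp_rot: [3.133, 0.194, 0.015]
force: [0.3, -0.2, 0.0]
grip_width: 36.0
grip_force: 0.0
```

Run:
```python
from h import *
s=st(); print(s['position']); im=img('wrist'); cv2.imwrite('pics/w8.png',cv2.resize(im[100:400,170:470,::-1],None,fx=2,fy=2))
```

```text
[569.716, 4.524, 100.916]
```

View pics/w8.png

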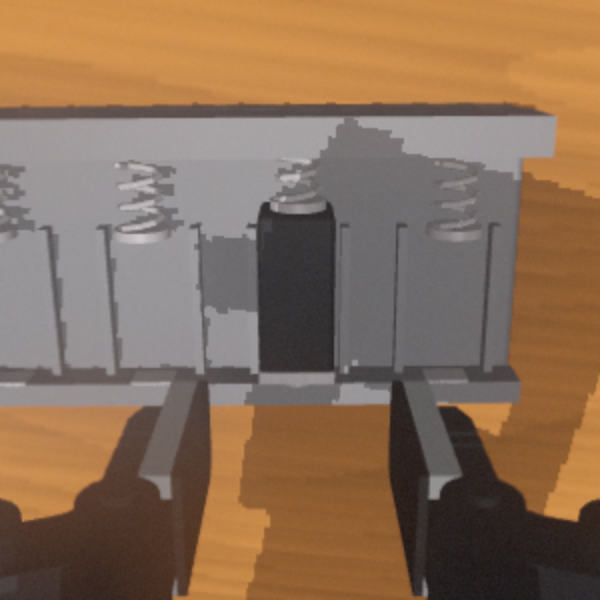

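Emit:
move_arm:
  commands: [-0.2,0.4,0,0,-0.41,0.8,-0.1,0,-0.41,0.8,-0.1,0]

```text
t: 25.7
position: [534.4, -81.3, 105.1]
tcp_rot: [-3.136, -0.189, 0.001]
force: [-0.3, -0.4, 0.3]
grip_width: 36.2
grip_force: 0.0
```

Emit:
move_arm:
  commands: [-0.2,0.4,0,0,-0.41,0.8,0,0,-0.41,0.8,0,0]

```text
t: 26.08
position: [503.5, -165.0, 104.4]
tcp_rot: [-3.135, -0.189, 0.002]
force: [0.5, 0.5, -0.5]
grip_width: 36.0
grip_force: 0.0
```

Emit:
move_arm:
  commands: [-0.2,0.4,0,0.0197,-0.41,0.8,0,0.0197,-0.41,0.8,0,0.0197,-0.41,0.8,0,0.0197,-0.41,0.8,0,0.0197]

```text
t: 26.7
position: [474.1, -246.7, 104.9]
tcp_rot: [-3.141, -0.003, 0.001]
force: [0.3, 0.3, 0.3]
grip_width: 36.2
grip_force: 0.0
```

Run:
```python
import cells; from cells import *
im=img('wrist','w9.png'); cells.TH=110
print([(np.round(d['xyz']).tolist(),round(d['score'],2)) for d in ctrl.spot_in('wrist','cell1')])
for d in ctrl.masks_of('wrist','cell1'):
    m=d['pixels'].astype(np.uint8); ys,xs=np.nonzero(m); print(round(d['score'],2),np.round(np.hstack([np.ravel(v) for v in cv2.minAreaRect(np.c_[xs,ys].astype(np.float32))])),im[m>0].mean(0).round())
go([474,-250,105],0)
```

```text
[([616.0, -424.0, 18.0], 0.83), ([529.0, -273.0, 59.0], 0.77), ([483.0, -444.0, 22.0], 0.76), ([410.0, -269.0, 63.0], 0.62)]
0.97 [353. 346.  89.  43.  53.] [43. 34. 28.]
0.79 [368. 152. 107.  46.  83.] [72. 62. 52.]
0.79 [603. 221.  48.  94.  64.] [163. 141.   1.]
0.7 [616.  12.  23.  45.  90.] [132.  73.  89.]
now [ 474.1 -247.3  105.2] yaw 0.001 | shift [-0.001  0.027  0.002] turn 0.0002
```

Cell 1 is seated in bay 2, with the disc pressed at (298,205) and the nub end behind the wall. The turntable hasn't moved. Next is cell A.

Run:
```python
import cells; from cells import *
im=img('wrist'); cells.TH=110
for n,g in(('A',(528,-273,.17)),('C',(401,-270,.6))):
    x,f=fitcell(im,g); print(n,x.round(3),round(f,3)); go([x[0],x[1],105],x[2])
```

```text
A [ 5.28680e+02 -2.73478e+02  1.89000e-01] 0.048
now [ 474.  -247.5  105.3] yaw 0.001 | shift [0.546 0.26  0.002] turn -0.03
C [ 395.845 -288.586    1.182] 0.372
now [ 474.  -247.5  105.3] yaw 0.001 | shift [-0.782  0.41   0.002] turn -0.1879
```

Emit:
move_arm:
  commands: [0.27,0.13,0,-0.015,0.546,0.26,0,-0.03,0.546,0.26,0,-0.03,0.546,0.26,0,-0.03,0.546,0.26,0,-0.03]
  gripper: 45

```text
t: 27.52
position: [527.7, -273.7, 105.1]
tcp_rot: [-3.127, -0.295, 0.001]
force: [0.6, 0.1, -0.3]
grip_width: 44.9
grip_force: 0.0
```

Emit:
move_arm:
  commands: [0,0,0.4,0,0,0,0.7,0,0,0,0.85,0,0,0,0.94,0,0,0,0.94,0,0,0,0.94,0]

```text
t: 28.28
position: [529.1, -274.9, 12.5]
tcp_rot: [3.126, 0.296, 0.002]
force: [1.2, -0.4, 0.9]
grip_width: 45.0
grip_force: 0.0
```

Emit:
move_arm:
  commands: [0,0,0,0,0,0,0,0,0,0,0,0,0,0,0,0,0,0,0,0,0,0,0,0,0,0,0,0]
  gripper: 0
  grip_force: 50

```text
t: 29.15
position: [529.1, -274.8, 12.4]
tcp_rot: [3.126, 0.296, 0.002]
force: [0.1, 0.3, 5.1]
grip_width: 22.8
grip_force: 50.6
```

Emit:
move_arm:
  commands: [0,0,-0.2,0,0,0,-0.5,0,0,0,-0.9,0,0,0,-0.9,0]

```text
t: 29.65
position: [530.7, -276.0, 106.2]
tcp_rot: [3.122, 0.295, 0.009]
force: [-0.9, -0.0, -1.0]
grip_width: 22.4
grip_force: 49.9
```

Run:
```python
from cells import *
p=np.load('p.npy'); print(st()['grip_width'])
for b in(-25.,-125): go(toW(p,[[-16,b,70]])[0],p[2])
```

```text
22.411
now [ 530.7 -276.   106.2] yaw 0.189 | shift [ 0.71  -3.207  0.345] turn 0.0103
now [ 530.7 -276.   106.2] yaw 0.189 | shift [ 0.646 -2.209  0.351] turn 0.0103
```

Emit:
move_arm:
  commands: [0.11,-0.4,0,0,0.22,-0.74,0,0,0.22,-0.74,0,0]

```text
t: 30.02
position: [535.3, -195.0, 100.3]
tcp_rot: [-3.126, -0.3, 0.003]
force: [-0.2, -0.4, -0.5]
grip_width: 22.2
grip_force: 49.9
```

Emit:
move_arm:
  commands: [0.11,-0.4,0,0,0.22,-0.74,0,0,0.22,-0.74,0,0]

```text
t: 30.4
position: [543.4, -119.3, 100.7]
tcp_rot: [-3.127, -0.299, 0.002]
force: [-0.7, -1.1, -0.8]
grip_width: 22.7
grip_force: 49.9
```

Emit:
move_arm:
  commands: [0.1,-0.4,0,0.0103,0.2,-0.73,0.2,0.0103,0.2,-0.73,0.35,0.0103,0.2,-0.73,0.35,0.0103,0.2,-0.73,0.35,0.0103,0.2,-0.73,0.35,0.0103]

```text
t: 31.15
position: [550.5, -46.3, 67.1]
tcp_rot: [3.135, 0.192, 0.002]
force: [0.1, -0.3, -1.7]
grip_width: 22.7
grip_force: 49.9
```

Run:
```python
from cells import *
p=np.load('p.npy'); img('wrist','w10.png'); s=st(); print(toC(p,[s['position']]),s['grip_width'])
im=cv2.imread('pics/w10.png'); 
# steel/dark profile across guides ahead of the cell, and cell edges
g=cv2.cvtColor(im,cv2.COLOR_BGR2GRAY)
P=proj('wrist',toW(p,[[10,-125+d,26] for d in(-15.5,15.5)])); print(P.round(1))
r=int(P[:,1].mean()); print(r,[(c,int(g[r,c])) for c in range(285,362,1)])
go(toW(p,[[-16,-125.3,11.2]])[0],p[2])
```

```text
[[ -18.388815   -123.67695972   67.077     ]] 22.668
[[350.3 200.6]
 [295.1 200.6]]
200 [(285, 162), (286, 161), (287, 159), (288, 162), (289, 163), (290, 162), (291, 163), (292, 162), (293, 165), (294, 165), (295, 164), (296, 164), (297, 163), (298, 94), (299, 116), (300, 116), (301, 115), (302, 161), (303, 164), (304, 163), (305, 163), (306, 162), (307, 161), (308, 161), (309, 118), (310, 118), (311, 116), (312, 117), (313, 116), (314, 116), (315, 118), (316, 116), (317, 117), (318, 118), (319, 117), (320, 118), (321, 116), (322, 119), (323, 116), (324, 118), (325, 118), (326, 116), (327, 118), (328, 115), (329, 118), (330, 115), (331, 118), (332, 118), (333, 118), (334, 116), (335, 116), (336, 117), (337, 117), (338, 116), (339, 118), (340, 117), (341, 116), (342, 117), (343, 118), (344, 116), (345, 117), (346, 117), (347, 96), (348, 117), (349, 118), (350, 120), (351, 118), (352, 121), (353, 116), (354, 117), (355, 115), (356, 116), (357, 116), (358, 116), (359, 113), (360, 116), (361, 112)]
now [550.4 -46.1  67.1] yaw 0.123 | shift [0.023 0.016 0.559] turn -0.0002
```

Emit:
move_arm:
  commands: [0.023,0.016,0.2,0,0.023,0.016,0.4,0,0.023,0.016,0.5,0,0.023,0.016,0.558,0,0.023,0.016,0.558,0,0.023,0.016,0.558,0]

```text
t: 31.95
position: [552.8, -46.6, 11.0]
tcp_rot: [3.135, 0.194, 0.002]
force: [-0.4, 1.2, -1.1]
grip_width: 22.9
grip_force: 50.0
```

Emit:
move_arm:
  commands: [0.03,0,0,0,0.06,0,0,0,0.09,0,0,0,0.12,0,0,0,0.15,0,0,0,0.18,0,0,0,0.21,0,0,0,0.21,0,0,0,0.21,0,0,0]

```text
t: 33.08
position: [572.4, -43.8, 10.2]
tcp_rot: [-3.135, -0.195, 0.003]
force: [-5.0, -1.1, 2.5]
grip_width: 22.9
grip_force: 50.2
```

Run:
```python
from cells import *
p=np.load('p.npy'); s=st(); print(toC(p,[s['position']]).round(1),s['force'],s['grip_width'])
```

```text
[[   3.7 -124.2   10.2]] [-4.966, -1.106, 2.517] 22.923
```

Emit:
move_arm:
  commands: [0.025,0.007,0,0,0.025,0.007,0,0,0.025,0.007,0.04,0,0.025,0.007,0.08,0,0.025,0.007,0.11,0,0.025,0.007,0.13,0,0.025,0.007,0.15,0,0.025,0.007,0.15,0,0.025,0.007,0.15,0]

```text
t: 34.2
position: [574.6, -44.1, -4.5]
tcp_rot: [-3.135, -0.195, 0.005]
force: [-9.1, -0.6, 5.4]
grip_width: 22.8
grip_force: 50.7
```

Run:
```python
from cells import *
p=np.load('p.npy'); s=st(); print(toC(p,[s['position']]).round(1),s['force'],s['grip_width'])
```

```text
[[   5.9 -124.7   -4.5]] [-9.06, -0.593, 5.419] 22.841
```

Emit:
move_arm:
  commands: [-0.02,0,0,0,-0.03,0,0,0,-0.03,0,0,0,-0.03,0,0,0]

```text
t: 34.7
position: [572.5, -44.4, -4.6]
tcp_rot: [-3.135, -0.194, 0.001]
force: [-4.8, 0.6, 2.9]
grip_width: 22.7
grip_force: 50.4
```

Run:
```python
from cells import *
p=np.load('p.npy'); s=st(); print(toC(p,[s['position']]).round(1),s['force'],s['grip_width'])
im=img('wrist'); cv2.imwrite('pics/w11.png',cv2.resize(im[130:430,170:470,::-1],None,fx=2,fy=2))
```

```text
[[   3.7 -124.8   -4.6]] [-4.836, 0.59, 2.946] 22.724
```

Emit:
move_arm:
  commands: [0,0,0,0,0,0,0,0,0,0,0,0,0,0,0,0,0,0,-0.2,0,0,0,-0.6,0,0,0,-1.0,0,0,0,-1.0,0,0,0,-1.0,0]
  gripper: 36

```text
t: 35.88
position: [572.6, -44.6, 95.8]
tcp_rot: [3.135, 0.194, 0.0]
force: [-0.3, 0.1, -0.5]
grip_width: 35.9
grip_force: 0.0
```

Run:
```python
import cells; from cells import *
p=np.load('p.npy'); im=img('wrist','w12.png'); cells.TH=75
for b in(-125,-75):
  for z in(20,24,28):
    g=np.r_[toW(p,[[0,b,0]])[0][:2],p[2]]; x,f=fitcell(im,g,z); print(b,z,toC(p,[[x[0],x[1],0]]).round(1),round(x[2]-p[2],3),round(f,3))
go([474,-250,105],0)
```

```text
-125 20 [[  16.3 -108.8    0. ]] 1.341 0.594
-125 24 [[  16.4 -111.     0. ]] -1.829 0.578
-125 28 [[  22.3 -115.4    0. ]] -1.671 0.562
-75 20 [[ 14.8 -60.9   0. ]] 0.83 0.665
-75 24 [[ 13.5 -61.3   0. ]] 0.877 0.653
-75 28 [[ 10.5 -59.6   0. ]] 0.875 0.639
now [572.  -44.4  94.9] yaw 0.124 | shift [-1.226  1.919 -0.1  ] turn 0.0197
```

Run:
```python
from cells import *
p=np.load('p.npy'); im=img('wrist'); v=im.max(2)
for b in(-125,-75):
    q=proj('wrist',toW(p,[[0,b,44],[28,b,44],[-28,b,44],[-32,b,34]])).round(1); print(b,q.tolist())
    u=int(round(q[0,0])); r=v[:,u-2:u+3].mean(1); print([int(x) for x in r[int(q[1,1])-20:int(q[3,1])+20:2]], 'from',int(q[1,1])-20)
```

```text
-125 [[321.1, 247.8], [321.2, 202.7], [321.1, 290.0], [321.0, 289.0]]
[145, 162, 127, 117, 115, 136, 129, 117, 155, 153, 52, 56, 60, 59, 59, 58, 59, 56, 56, 58, 56, 56, 55, 53, 55, 55, 55, 55, 54, 54, 53, 54, 53, 53, 52, 54, 51, 51, 50, 52, 53, 51, 53, 52, 52, 52, 52, 53, 52, 52, 64, 152, 152, 151, 133, 110, 109, 109, 110, 147, 141, 138, 141, 142] from 182
-75 [[238.9, 247.8], [236.0, 202.7], [241.7, 289.8], [244.9, 288.9]]
[191, 183, 158, 127, 116, 178, 178, 106, 207, 207, 74, 73, 79, 80, 79, 78, 78, 79, 79, 77, 77, 77, 79, 78, 77, 77, 77, 78, 76, 76, 78, 76, 76, 77, 77, 78, 77, 77, 79, 79, 78, 79, 79, 80, 81, 81, 81, 83, 83, 83, 89, 195, 195, 194, 165, 148, 149, 150, 149, 179, 184, 153, 98] from 182
```

Both cells span the same rows (202 to 288), so bay 1 is seated like bay 2. On to cell C.

Emit:
move_arm:
  commands: [-0.3,0.48,-0.05,0,-0.61,0.96,-0.1,0,-0.61,0.96,-0.1,0]

```text
t: 36.35
position: [522.4, -149.9, 104.7]
tcp_rot: [-3.136, -0.187, 0.003]
force: [0.7, -0.0, -0.3]
grip_width: 36.2
grip_force: 0.0
```

Emit:
move_arm:
  commands: [-0.3,0.48,0,0.0197,-0.61,0.96,0,0.0197,-0.61,0.96,0,0.0197,-0.61,0.96,0,0.0197,-0.61,0.96,0,0.0197,-0.61,0.96,0,0.0197]

```text
t: 37.1
position: [475.8, -249.1, 105.3]
tcp_rot: [-3.141, -0.003, 0.0]
force: [-0.1, -0.4, -0.2]
grip_width: 35.9
grip_force: 0.0
```

Run:
```python
import cells; from cells import *
im=img('wrist','w13.png'); d=ctrl.masks_of('wrist','cell1')
for e in d:
    m=e['pixels'].astype(np.uint8); ys,xs=np.nonzero(m); print(round(e['score'],2),np.round(np.hstack([np.ravel(v) for v in cv2.minAreaRect(np.c_[xs,ys].astype(np.float32))])),im[m>0].mean(0).round())
for t in(70,85,100):
  cells.TH=t
  for g in((401,-270,.6),(401,-270,.4)):
    x,f=fitcell(im,g); print(t,x.round(3),round(f,3)); 
go([400,-271,105],.63)
```

```text
0.65 [615.  13.  48.  26.   0.] [134.  75.  92.]
0.64 [350. 347.  91.  44.  50.] [42. 34. 28.]
0.6 [601. 222.  48.  97.  64.] [160. 139.   1.]
0.56 [ 14.  88. 101.  27.  90.] [40. 35. 35.]
70 [ 393.232 -293.196    1.265] 0.371
70 [ 393.031 -292.594    1.272] 0.371
85 [ 391.599 -293.163    1.295] 0.373
85 [ 393.227 -293.186    1.266] 0.373
100 [ 392.448 -293.137    1.291] 0.374
100 [ 393.333 -292.548    1.262] 0.375
now [ 475.7 -249.5  105.5] yaw 0.001 | shift [-0.757  0.214  0.005] turn -0.1001
```

Emit:
move_arm:
  commands: [-0.3,0.214,0,-0.05,-0.5,0.214,0,-0.1,-0.5,0.214,0,-0.1,-0.5,0.214,0,-0.1,-0.5,0.214,0,-0.1,-0.5,0.214,0,-0.1]
  gripper: 50

```text
t: 37.95
position: [425.5, -271.5, 105.5]
tcp_rot: [2.988, 0.97, 0.0]
force: [-0.2, 0.5, -0.4]
grip_width: 50.1
grip_force: 0.0
```

Run:
```python
import cells; from cells import *
im=img('wrist','w14.png')
for t in(70,85,100):
    cells.TH=t; x,f=fitcell(im,(400,-271,.63)); print(t,x.round(3),round(f,3)); 
    if f<.2: go([x[0],x[1],11.5],x[2])
```

```text
70 [ 400.229 -270.825    0.625] 0.088
now [ 425.5 -271.5  105.5] yaw 0.628 | shift [-0.2   -0.154  0.94 ] turn 0.0004
85 [ 399.835 -270.999    0.629] 0.057
now [ 425.5 -271.5  105.5] yaw 0.628 | shift [-0.204 -0.155  0.94 ] turn -0.0001
100 [ 400.459 -270.411    0.632] 0.048
now [ 425.5 -271.5  105.5] yaw 0.628 | shift [-0.196 -0.156  0.94 ] turn -0.0007
```

Emit:
move_arm:
  commands: [-0.2,-0.155,0,0,-0.2,-0.155,0,0,-0.2,-0.155,0.3,0,-0.2,-0.155,0.6,0,-0.2,-0.155,0.82,0,-0.2,-0.155,0.94,0,-0.2,-0.155,0.94,0,-0.2,-0.155,0.94,0]
  gripper: 45

```text
t: 39.0
position: [400.8, -271.5, 12.4]
tcp_rot: [2.986, 0.97, 0.001]
force: [0.9, 0.7, -0.1]
grip_width: 45.0
grip_force: 0.0
```

Emit:
move_arm:
  commands: [0,0,0,0,0,0,0,0,0,0,0,0,0,0,0,0,0,0,0,0,0,0,0,0,0,0,0,0]
  gripper: 0
  grip_force: 50

```text
t: 39.88
position: [400.8, -271.7, 12.6]
tcp_rot: [2.986, 0.97, 0.001]
force: [-0.9, 0.9, 7.0]
grip_width: 22.9
grip_force: 50.6
```

Emit:
move_arm:
  commands: [0,0,-0.2,0,0,0,-0.5,0,0,0,-0.9,0,0,0,-0.9,0]

```text
t: 40.38
position: [401.8, -272.6, 104.6]
tcp_rot: [2.982, 0.969, 0.005]
force: [-0.7, 0.7, -1.3]
grip_width: 23.1
grip_force: 49.9
```

Run:
```python
from cells import *
p=np.load('p.npy'); print(st()['grip_width'])
go(toW(p,[[-16,-25.3,70]])[0],p[2])
```

```text
23.072
now [ 401.8 -272.6  104.6] yaw 0.628 | shift [ 3.03  -1.811  0.336] turn 0.0802
```

Emit:
move_arm:
  commands: [0.38,-0.23,0,0,0.76,-0.453,0,0,0.76,-0.453,0,0]

```text
t: 40.75
position: [434.4, -186.7, 99.7]
tcp_rot: [-2.983, -0.975, 0.003]
force: [-0.3, -0.4, -1.4]
grip_width: 22.6
grip_force: 49.8
```

Emit:
move_arm:
  commands: [0.38,-0.23,0,0,0.76,-0.453,0,0,0.76,-0.453,0,0]

```text
t: 41.12
position: [469.4, -106.5, 100.2]
tcp_rot: [-2.985, -0.975, 0.002]
force: [-0.5, 0.5, -0.7]
grip_width: 22.5
grip_force: 49.8
```

Emit:
move_arm:
  commands: [0.38,-0.23,0,0,0.76,-0.453,0,0,0.76,-0.453,0,0]

```text
t: 41.5
position: [504.5, -26.1, 100.6]
tcp_rot: [-2.986, -0.974, 0.002]
force: [0.1, -0.4, -0.6]
grip_width: 23.0
grip_force: 49.8
```

Emit:
move_arm:
  commands: [0.38,-0.23,0,0.027,0.75,-0.45,0.1,0.054,0.75,-0.45,0.2,0.08,0.75,-0.45,0.33,0.08,0.75,-0.45,0.33,0.08,0.75,-0.45,0.33,0.08,0.75,-0.45,0.33,0.08]

```text
t: 42.38
position: [539.3, 53.1, 69.1]
tcp_rot: [3.135, 0.197, 0.002]
force: [-0.3, 0.0, -0.3]
grip_width: 22.9
grip_force: 49.8
```

Run:
```python
from cells import *
p=np.load('p.npy'); im=img('wrist','w15.png'); s=st(); print(toC(p,[s['position']]),s['grip_width'])
g=cv2.cvtColor(im,cv2.COLOR_RGB2GRAY)
P=proj('wrist',toW(p,[[10,-25+d,26] for d in(-15.5,15.5)])); print(P.round(1))
r=int(P[:,1].mean()); print(r,[(c,int(g[r,c])) for c in list(range(285,306))+list(range(338,358))])
go(toW(p,[[-16,-25.3,11]])[0],p[2])
```

```text
[[-17.10387663 -23.7747065   69.098     ]] 22.954
[[350.  202.1]
 [295.4 202. ]]
202 [(285, 173), (286, 173), (287, 172), (288, 174), (289, 173), (290, 175), (291, 174), (292, 172), (293, 180), (294, 183), (295, 183), (296, 182), (297, 182), (298, 141), (299, 171), (300, 173), (301, 172), (302, 173), (303, 173), (304, 174), (305, 172), (338, 123), (339, 123), (340, 122), (341, 123), (342, 121), (343, 122), (344, 123), (345, 123), (346, 120), (347, 94), (348, 133), (349, 132), (350, 133), (351, 133), (352, 134), (353, 124), (354, 121), (355, 120), (356, 123), (357, 121)]
now [539.3  53.2  69.1] yaw 0.126 | shift [0.01  0.015 0.581] turn 0.0002
```

Emit:
move_arm:
  commands: [0.01,0.018,0.2,0,0.01,0.018,0.4,0,0.01,0.018,0.52,0,0.01,0.018,0.578,0,0.01,0.018,0.578,0,0.01,0.018,0.578,0]

```text
t: 43.18
position: [540.8, 51.9, 11.5]
tcp_rot: [3.135, 0.197, 0.002]
force: [0.6, -0.4, -1.4]
grip_width: 22.8
grip_force: 49.8
```

Emit:
move_arm:
  commands: [0.03,0,0,0,0.06,0,0,0,0.09,0,0,0,0.12,0,0,0,0.15,0,0,0,0.18,0,0,0,0.21,0,0,0,0.21,0,0,0,0.21,0,0,0]

```text
t: 44.3
position: [560.2, 54.6, 10.4]
tcp_rot: [-3.135, -0.198, 0.003]
force: [-5.6, -0.2, 2.9]
grip_width: 22.9
grip_force: 50.2
```

Run:
```python
from cells import *
p=np.load('p.npy'); s=st(); print(toC(p,[s['position']]).round(1),s['force'],s['grip_width'])
```

```text
[[  3.8 -25.   10.4]] [-5.582, -0.17, 2.85] 22.933
```

Emit:
move_arm:
  commands: [0.01,0.003,0,0,0.01,0.003,0.04,0,0.01,0.003,0.08,0,0.01,0.003,0.11,0,0.01,0.003,0.13,0,0.01,0.003,0.148,0,0.01,0.003,0.148,0,0.01,0.003,0.148,0]

```text
t: 45.3
position: [561.1, 54.5, -4.3]
tcp_rot: [-3.135, -0.198, 0.004]
force: [-5.7, -1.4, 4.0]
grip_width: 22.7
grip_force: 50.3
```

Emit:
move_arm:
  commands: [-0.015,0,0,0,-0.015,0,0,0,-0.015,0,0,0]

```text
t: 45.68
position: [559.9, 54.3, -4.3]
tcp_rot: [-3.135, -0.198, 0.002]
force: [-5.5, -0.7, 1.8]
grip_width: 22.8
grip_force: 50.2
```

Release, lift, check all three bays and locate the shoe.

Emit:
move_arm:
  commands: [0,0,0,0,0,0,0,0,0,0,0,0,0,0,0,0,0,0,-0.2,0,0,0,-0.6,0,0,0,-1.0,0,0,0,-1.0,0,0,0,-1.0,0]
  gripper: 36

```text
t: 46.8
position: [560.3, 54.2, 96.3]
tcp_rot: [3.135, 0.197, 0.001]
force: [-0.8, -0.0, -0.2]
grip_width: 36.0
grip_force: 0.0
```

Run:
```python
from cells import *
p=np.load('p.npy'); im=img('wrist','w16.png'); v=im.max(2)
for b in(-125,-75,-25):
    q=proj('wrist',toW(p,[[0,b,44],[28,b,44],[-28,b,44],[-32,b,34]])).round(1); print(b,q.tolist())
    u=int(round(q[0,0])); r=v[:,u-2:u+3].mean(1); print([int(x) for x in r[int(q[1,1])-8:int(q[3,1])+16:2]], 'from',int(q[1,1])-8)
    row=int(q[0,1]); print('dark cols',[c for c in range(u-40,u+40) if v[row,c]<95][::44], )
print('shoe wrist',[(np.round(d['xyz']).tolist(),round(d['score'],2)) for d in ctrl.spot_in('wrist','shoe')])
img('top'); print('shoe top',[(np.round(d['xyz']).tolist(),round(d['score'],2)) for d in ctrl.spot_in('top','shoe')]);print('cells top',[(np.round(d['xyz']).tolist(),round(d['score'],2)) for d in ctrl.spot_in('top','cell1')])
go([500,330,130],0)
```

```text
-125 [[483.2, 248.1], [489.0, 203.4], [477.6, 289.9], [471.1, 288.9]]
[202, 144, 219, 219, 83, 60, 65, 65, 64, 64, 64, 64, 62, 63, 61, 62, 62, 64, 62, 62, 61, 60, 62, 60, 61, 61, 62, 62, 60, 60, 60, 60, 60, 63, 61, 62, 63, 63, 64, 64, 63, 61, 64, 64, 123, 161, 161, 132, 119, 119, 119, 120, 178, 212, 213] from 195
dark cols [443, 491]
-75 [[401.9, 248.0], [405.0, 203.1], [399.1, 289.9], [395.8, 289.0]]
[148, 106, 163, 164, 49, 51, 62, 59, 59, 59, 58, 60, 57, 57, 56, 56, 55, 55, 55, 54, 54, 53, 53, 55, 51, 53, 53, 52, 52, 52, 53, 51, 51, 51, 51, 50, 50, 50, 51, 51, 49, 50, 50, 53, 79, 162, 161, 156, 116, 116, 115, 117, 129, 203, 203] from 195
dark cols [369, 419]
-25 [[320.0, 247.9], [320.2, 202.9], [319.9, 289.8], [319.9, 288.9]]
[148, 127, 140, 164, 161, 55, 61, 63, 64, 62, 61, 63, 61, 61, 60, 61, 60, 60, 59, 60, 58, 58, 57, 58, 58, 58, 57, 56, 57, 57, 57, 57, 57, 57, 56, 57, 55, 57, 56, 55, 56, 57, 57, 58, 57, 128, 161, 162, 157, 118, 118, 118, 119, 129, 146] from 194
dark cols [300]
shoe wrist [([569.0, 93.0, 22.0], 0.44)]
shoe top [([503.0, 328.0, 7.0], 0.79), ([569.0, -26.0, 19.0], 0.54)]
cells top [([555.0, 6.0, 43.0], 0.79), ([646.0, -307.0, 25.0], 0.75), ([480.0, -442.0, 22.0], 0.69), ([564.0, -44.0, 46.0], 0.61), ([638.0, -435.0, 24.0], 0.58)]
now [559.6  54.3  94.7] yaw 0.126 | shift [-0.247 -2.811 -0.351] turn 0.02
```

Emit:
move_arm:
  commands: [-0.04,-0.47,-0.1,0,-0.08,-0.94,-0.2,0,-0.08,-0.94,-0.2,0]
  gripper: 50

```text
t: 47.42
position: [540.2, 148.8, 116.1]
tcp_rot: [-3.135, -0.204, -0.0]
force: [0.4, -1.1, -0.3]
grip_width: 49.9
grip_force: 0.0
```

Emit:
move_arm:
  commands: [-0.04,-0.47,0,0,-0.08,-0.94,0,0,-0.08,-0.94,0,0]

```text
t: 47.8
position: [520.1, 240.1, 115.0]
tcp_rot: [3.135, 0.202, -0.002]
force: [0.1, -0.5, 0.7]
grip_width: 49.9
grip_force: 0.0
```

Emit:
move_arm:
  commands: [-0.05,-0.47,0,0.02,-0.1,-0.94,0,0.02,-0.1,-0.94,0,0.02,-0.1,-0.94,0,0.02,-0.1,-0.94,0,0.02]

```text
t: 48.42
position: [499.8, 329.2, 115.6]
tcp_rot: [3.141, -0.003, -0.001]
force: [0.1, -0.1, -0.5]
grip_width: 49.8
grip_force: 0.0
```

Run:
```python
from cells import *
im=img('wrist','w17.png'); d=ctrl.masks_of('wrist','shoe')[0]; m=d['pixels']; ys,xs=np.nonzero(m); print(st(),d['score'],xs.min(),xs.max(),ys.min(),ys.max())
x0,y0=int(xs.mean())-80,max(0,int(ys.mean())-70); print('origin',x0,y0)
cv2.imwrite('pics/w17c.png',cv2.resize(im[y0:y0+140,x0:x0+160,::-1],None,fx=4,fy=4,interpolation=cv2.INTER_CUBIC))
```

```text
{'t': 48.525, 'position': [499.807, 329.562, 115.799], 'tcp_rot': [3.141, -0.003, -0.0], 'force': [0.151, -1.035, 0.179], 'grip_width': 50.164, 'grip_force': 0.0, 'joint_positions': [0.394, 0.213, 1.754, -0.0, 1.175, 1.966]} 0.65 283 347 175 254
origin 233 141
```

View pics/w17c.png

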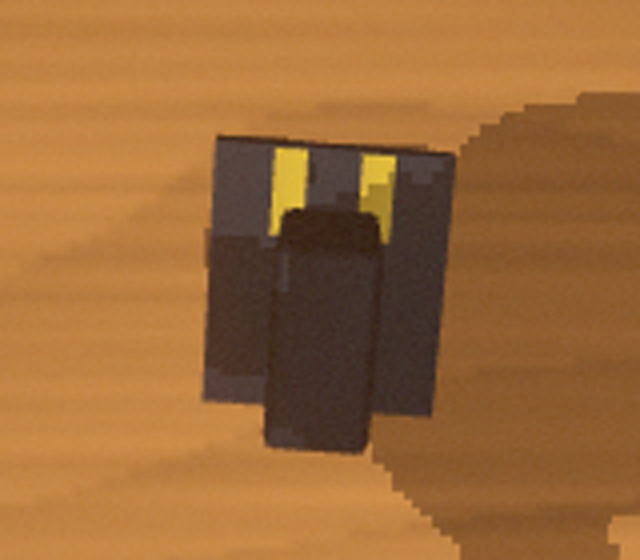

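The shoe's flange corners are at crop (218,143), (455,157), (432,415) and (203,401). The brass contacts face away from the robot, and the grip top runs from (277,245) to (367,453).

Run:
```python
from cells import *
uv=lambda a:np.array(a,float)/4+[233,141]-.5+.125
F=unproj('wrist',[uv(a) for a in((218,143),(455,157),(432,415),(203,401))],6); print(F.round(1).tolist())
G=unproj('wrist',[uv(a) for a in((272,250),(378,254),(367,453),(265,447))],40); print(G.round(1).tolist())
for Q in(F,G):
    f=(Q[0]+Q[1])/2-(Q[2]+Q[3])/2; l=(Q[0]+Q[3])/2-(Q[1]+Q[2])/2
    print(Q.mean(0).round(1),'len',np.linalg.norm(f).round(1),np.linalg.norm(l).round(1),'yaw',np.arctan2(f[1],f[0]).round(3),np.arctan2(-l[0],l[1]).round(3))
y=-.088
c=F.mean(0); g=c[:2]-4*np.array([np.cos(y),np.sin(y)])
print('grip',g); go([g[0],g[1],-16],y)
```

```text
[[531.3, 353.6, 6.0], [528.7, 310.5, 6.0], [479.2, 314.0, 6.0], [482.1, 357.7, 6.0]]
[[519.0, 342.4, 40.0], [518.3, 325.1, 40.0], [483.8, 326.8, 40.0], [484.9, 344.1, 40.0]]
[505.3 333.9   6. ] len 49.5 43.5 yaw -0.077 -0.063
[501.5 334.6  40. ] len 34.3 17.3 yaw -0.05 -0.052
grip [501.34857128 334.27046571]
now [499.8 329.6 115.8] yaw -0.002 | shift [ 0.015 -0.047  1.318] turn 0.0137
```

Emit:
move_arm:
  commands: [0.015,-0.047,0.3,0.01,0.015,-0.047,0.6,0.01,0.015,-0.047,0.6,0.01,0.015,-0.047,0.6,0.01]
  gripper: 45

```text
t: 49.02
position: [501.7, 335.4, 57.1]
tcp_rot: [-3.139, 0.099, -0.002]
force: [-0.2, -1.1, 0.5]
grip_width: 44.9
grip_force: 0.0
```

Emit:
move_arm:
  commands: [0,0,0.3,0,0,0,0.55,0,0,0,0.71,0,0,0,0.71,0,0,0,0.71,0]

```text
t: 49.65
position: [501.9, 335.9, -13.7]
tcp_rot: [-3.139, 0.099, -0.003]
force: [0.7, -0.1, 0.5]
grip_width: 45.1
grip_force: 0.0
```

Emit:
move_arm:
  commands: [0,0,0,0,0,0,0,0,0,0,0,0,0,0,0,0,0,0,0,0,0,0,0,0,0,0,0,0]
  gripper: 0
  grip_force: 60

```text
t: 50.52
position: [501.8, 335.8, -13.9]
tcp_rot: [-3.139, 0.099, -0.003]
force: [-0.0, -0.1, 6.3]
grip_width: 16.8
grip_force: 62.0
```

Emit:
move_arm:
  commands: [0,0,-0.2,0,0,0,-0.5,0,0,0,-0.7,0,0,0,-0.7,0,0,0,-0.7,0]

```text
t: 51.15
position: [500.0, 335.1, 54.0]
tcp_rot: [3.139, -0.099, -0.002]
force: [0.1, 0.6, -0.7]
grip_width: 16.8
grip_force: 61.1
```

Run:
```python
from cells import *
p=np.load('p.npy'); print(st()); img('wrist','w18.png')
go(toW(p,[[-66,82,40]])[0],p[2])
```

```text
{'t': 51.15, 'position': [500.025, 335.092, 54.019], 'tcp_rot': [3.139, -0.099, -0.002], 'force': [0.059, 0.577, -0.747], 'grip_width': 16.843, 'grip_force': 61.064, 'joint_positions': [0.402, 0.304, 1.771, -0.0, 1.069, 2.036]}
now [499.8 335.   53.6] yaw -0.063 | shift [-0.106  1.839  0.138] turn -0.0298
```

Emit:
move_arm:
  commands: [-0.03,0.45,0,0,-0.06,0.9,0,0,-0.06,0.9,0,0]

```text
t: 51.58
position: [487.6, 243.6, 53.2]
tcp_rot: [3.139, -0.104, -0.006]
force: [-0.1, 0.5, -1.1]
grip_width: 16.6
grip_force: 61.1
```

Emit:
move_arm:
  commands: [-0.03,0.5,0,-0.0298,-0.066,0.94,0,-0.0298,-0.066,0.94,0.2,-0.0298,-0.066,0.94,0.4,-0.0298,-0.066,0.94,0.4,-0.0298,-0.066,0.94,0.4,-0.0298,-0.066,0.94,0.4,-0.0298]

```text
t: 52.45
position: [477.4, 152.9, 15.7]
tcp_rot: [-3.135, -0.196, -0.002]
force: [-0.2, 0.5, -0.7]
grip_width: 16.6
grip_force: 61.1
```

Run:
```python
from cells import *
p=np.load('p.npy'); s=st(); print(s['position'],toC(p,[s['position']]).round(2),s['grip_width'])
go(toW(p,[[-68,81.6,-7]])[0],p[2])
im=img('wrist'); cv2.imwrite('pics/w19.png',cv2.resize(im[90:390,170:470,::-1],None,fx=2,fy=2,interpolation=cv2.INTER_CUBIC))
```

```text
[477.448, 152.932, 15.718] [[-66.11  82.83  15.72]] 16.603
now [477.4 152.9  15.7] yaw 0.125 | shift [-0.019  0.012  0.227] turn 0.0001
```

View pics/w19.png

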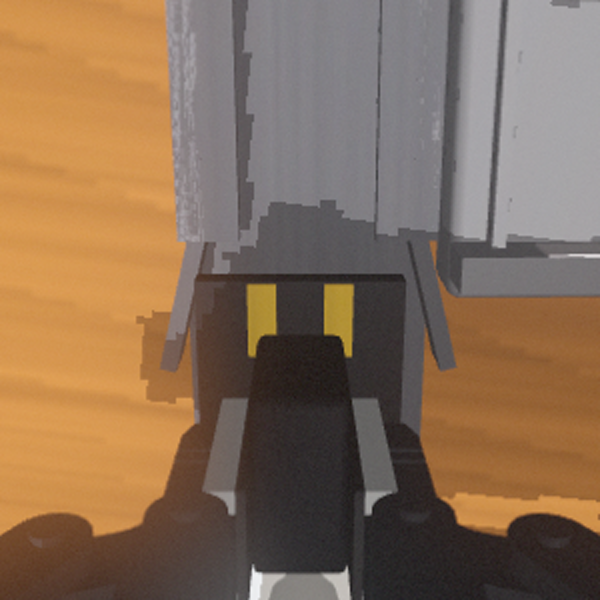

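Shoe is square to the track: flange centre at column 300, slot centre at ~309, so ~1.7 mm to the right. Lower it and slide it in.

Emit:
move_arm:
  commands: [-0.02,0.016,0,0,-0.02,0.016,0.1,0,-0.02,0.016,0.18,0,-0.02,0.016,0.23,0,-0.02,0.016,0.23,0,-0.02,0.016,0.23,0]

```text
t: 53.25
position: [474.8, 150.7, -7.9]
tcp_rot: [3.135, 0.196, -0.001]
force: [-3.2, -0.3, 5.5]
grip_width: 16.8
grip_force: 62.0
```

Emit:
move_arm:
  commands: [0.05,0,0,0,0.1,0,0,0,0.15,0,0,0,0.2,0,0,0,0.25,0,0,0,0.3,0,0,0,0.35,0,0,0,0.4,0,0,0,0.45,0,0,0,0.5,0,0,0,0.5,0,0,0,0.5,0,0,0]

```text
t: 54.75
position: [525.3, 157.0, -7.9]
tcp_rot: [-3.135, -0.195, -0.003]
force: [0.7, 0.3, 2.6]
grip_width: 16.7
grip_force: 61.6
```

Run:
```python
from cells import *
p=np.load('p.npy'); s=st(); print(s['position'],toC(p,[s['position']]).round(2),s['force'],s['grip_width'])
```

```text
[525.256, 157.012, -7.85] [[-18.17  80.96  -7.85]] [0.712, 0.348, 2.597] 16.675
```

Emit:
move_arm:
  commands: [0.06,0,0,0,0.12,0,0,0,0.18,0,0,0,0.24,0,0,0,0.3,0,0,0,0.34,0,0,0,0.38,0,0,0,0.4,0,0,0,0.4,0,0,0]

```text
t: 55.88
position: [563.6, 161.9, -7.8]
tcp_rot: [3.135, 0.196, -0.003]
force: [-4.3, -1.2, 7.0]
grip_width: 16.5
grip_force: 62.1
```

Emit:
move_arm:
  commands: [0.01,0,0,0,0.02,0,0,0,0.03,0,0,0,0.03,0,0,0]

```text
t: 56.38
position: [566.3, 162.3, -7.8]
tcp_rot: [3.135, 0.196, -0.004]
force: [-4.5, -0.6, 8.3]
grip_width: 16.7
grip_force: 62.3
```

Run:
```python
from cells import *
p=np.load('p.npy'); s=st(); print(s['position'],toC(p,[s['position']]).round(2),s['force'],s['grip_width'])
```

```text
[566.303, 162.26, -7.789] [[23.21 81.08 -7.79]] [-4.508, -0.6, 8.331] 16.659
```

Emit:
move_arm:
  commands: [0.01,0,0,0,0.01,0,0,0,0.02,0,0,0,0.02,0,0,0]

```text
t: 56.88
position: [567.2, 162.4, -7.7]
tcp_rot: [3.135, 0.196, -0.008]
force: [-8.9, -2.1, 12.4]
grip_width: 16.9
grip_force: 62.9
```

Emit:
move_arm:
  commands: [0.01,0,0,0,0.01,0,0,0,0.02,0,0,0,0.02,0,0,0]

```text
t: 57.38
position: [567.3, 162.3, -7.6]
tcp_rot: [3.134, 0.197, -0.016]
force: [-16.4, -3.7, 19.2]
grip_width: 16.8
grip_force: 64.0
```

Emit:
move_arm:
  commands: [-0.04,0,-0.01,0,-0.04,0,-0.01,0,-0.04,0,-0.01,0]

```text
t: 57.75
position: [567.1, 162.2, -7.5]
tcp_rot: [3.136, 0.195, -0.001]
force: [-0.1, 0.9, -0.6]
grip_width: 16.5
grip_force: 61.0
```

Emit:
move_arm:
  commands: [0.01,0,0,0,0.02,0,0,0,0.03,0,0,0,0.04,0,0,0,0.05,0,0,0,0.05,0,0,0]

```text
t: 58.5
position: [567.4, 162.2, -7.4]
tcp_rot: [3.134, 0.197, -0.02]
force: [-18.1, -4.4, 16.1]
grip_width: 16.3
grip_force: 63.4
```

Run:
```python
from cells import *
p=np.load('p.npy'); s=st(); print(toC(p,[s['position']]).round(2),s['force'],s['grip_width'])
im=img('wrist','w20.png'); v=im.max(2)
q=proj('wrist',toW(p,[[54,82,24],[54,82,30],[54,82,6],[50,82,12],[58,82,30]])).round(1); print(q.tolist())
# yellow contacts
h=cv2.cvtColor(im,cv2.COLOR_RGB2HSV); m=(h[...,0]>20)&(h[...,0]<34)&(h[...,1]>120)&(h[...,2]>60); ys,xs=np.nonzero(m[150:330,250:400]); print(len(xs), ys.min()+150 if len(ys) else 0, ys.max()+150 if len(ys) else 0)
print('shoe contact front z7.5 at x=54..50', proj('wrist',toW(p,[[x,82,13] for x in(54,52,50,46,42)])).round(1).tolist())
for u in(292,300,320): print(u,[int(x) for x in v[120:260:3,u]])
```

```text
[[24.26 80.94 -7.45]] [-18.129, -4.363, 16.085] 16.291
[[318.2, 238.0], [318.2, 243.1], [318.4, 224.8], [318.3, 238.1], [318.2, 232.7]]
577 240 268
shoe contact front z7.5 at x=54..50 [[318.3, 229.6], [318.3, 234.2], [318.3, 238.9], [318.3, 248.0], [318.3, 257.0]]
292 [217, 215, 216, 218, 218, 220, 218, 218, 218, 218, 219, 218, 217, 217, 208, 205, 204, 208, 209, 206, 207, 202, 196, 198, 202, 204, 150, 148, 141, 82, 77, 80, 78, 75, 101, 96, 94, 95, 94, 95, 78, 66, 64, 64, 62, 60, 58]
300 [217, 213, 216, 217, 217, 220, 220, 218, 218, 218, 219, 218, 217, 216, 212, 203, 205, 208, 209, 207, 206, 204, 199, 149, 148, 152, 150, 145, 141, 80, 76, 74, 75, 75, 96, 93, 93, 95, 92, 93, 140, 175, 176, 172, 174, 172, 112]
320 [219, 216, 216, 216, 219, 220, 220, 221, 220, 219, 219, 219, 219, 217, 217, 207, 204, 206, 207, 208, 207, 206, 204, 198, 150, 149, 152, 147, 142, 76, 72, 74, 74, 72, 96, 93, 92, 91, 90, 91, 74, 54, 59, 55, 60, 55, 37]
```

The shoe stops rigidly: 0 to 18 N within 0.3 mm, at x≈24.3 against the expected ~25. I'll rule out a jam by releasing, re-gripping and pushing again.

Emit:
move_arm:
  commands: [-0.05,0,0,0,-0.05,0,0,0,-0.05,0,0,0,-0.05,0,0,0]

```text
t: 59.05
position: [567.4, 162.3, -7.1]
tcp_rot: [-3.135, -0.195, -0.0]
force: [-1.5, 0.0, -0.2]
grip_width: 16.5
grip_force: 61.1
```

Emit:
move_arm:
  commands: [0,0,0,0,0,0,0,0,0,0,0,0,0,0,0,0]
  gripper: 26

```text
t: 59.55
position: [567.3, 162.3, -7.0]
tcp_rot: [-3.136, -0.195, -0.001]
force: [0.4, -0.1, 0.4]
grip_width: 25.8
grip_force: 0.0
```

Emit:
move_arm:
  commands: [0,0.004,0,0,0,0.004,0,0,0,0.004,0,0,0,0.004,0,0,0,0.004,0,0,0,0.004,0,0]
  gripper: 0

```text
t: 60.3
position: [567.4, 162.0, -6.9]
tcp_rot: [-3.135, -0.195, -0.0]
force: [-1.2, 0.6, 5.0]
grip_width: 17.0
grip_force: 61.8
```

Emit:
move_arm:
  commands: [0.01,0,0,0,0.02,0,0,0,0.03,0,0,0,0.04,0,0,0,0.05,0,0,0,0.06,0,0,0,0.06,0,0,0]

```text
t: 61.18
position: [567.3, 161.9, -6.6]
tcp_rot: [3.133, 0.197, -0.025]
force: [-25.1, -5.1, 29.3]
grip_width: 16.8
grip_force: 64.9
```

Run:
```python
from cells import *
p=np.load('p.npy'); s=st(); print(toC(p,[s['position']]).round(2),s['force'],s['grip_width'])
```

```text
[[24.12 80.62 -6.61]] [-25.073, -5.133, 29.306] 16.832
```

The stop is at the same point, so the shoe is home. Relax, release and retreat.

Emit:
move_arm:
  commands: [-0.03,0,0,0,-0.06,0,0,0,-0.06,0,0,0,-0.06,0,0,0]

```text
t: 61.68
position: [567.2, 161.9, -6.9]
tcp_rot: [3.135, 0.195, -0.001]
force: [-3.9, -0.4, 6.1]
grip_width: 16.5
grip_force: 62.0
```

Emit:
move_arm:
  commands: [0,0,0,0,0,0,0,0,0,0,0,0,0,0,0,0,0,0,-0.15,0,0,0,-0.5,0,0,0,-1.0,0,0,0,-1.0,0]
  gripper: 36

```text
t: 62.68
position: [571.3, 162.3, 99.3]
tcp_rot: [-3.135, -0.196, -0.018]
force: [0.1, -0.3, -0.8]
grip_width: 35.9
grip_force: 0.0
```

Emit:
move_arm:
  commands: [-0.2,0.4,-0.2,0,-0.4,0.8,-0.5,0,-0.4,0.8,-0.5,0,-0.4,0.8,-0.5,0]

```text
t: 63.18
position: [537.1, 77.8, 142.4]
tcp_rot: [-3.135, -0.195, 0.001]
force: [1.3, -0.1, 0.0]
grip_width: 35.8
grip_force: 0.0
```

Run:
```python
from cells import *
p=np.load('p.npy'); print(st()); im=img('wrist','w21.png'); v=im.max(2); h=cv2.cvtColor(im,cv2.COLOR_RGB2HSV)
for b in(-125,-75,-25):
    q=proj('wrist',toW(p,[[0,b,44],[28,b,44],[-28,b,44],[-32,b,34]])).round(1); u=int(round(q[0,0])); c=v[:,u-2:u+3].mean(1)
    d=[r for r in range(int(q[1,1])-15,int(q[3,1])+15) if c[r]<100]; print(b,q[1].tolist(),q[2].tolist(),'dark rows',min(d),max(d),len(d))
m=((h[...,0]>20)&(h[...,0]<34)&(h[...,1]>120)&(h[...,2]>60)).astype(np.uint8); 
q=proj('wrist',toW(p,[[54,82,13],[45,82,13],[54,82,30],[25,82,46],[54,82,6]])).round(1); print('shoe',q.tolist())
u,w=q[1].astype(int); sub=m[w-25:w+25,u-25:u+25]; ys,xs=np.nonzero(sub); ys=ys+w-25; xs=xs+u-25
print('contacts rows',ys.min(),ys.max(),'cols',xs.min(),xs.max(),'front ->',toC(p,unproj('wrist',[[xs.mean(),ys.min()]],12.5)).round(1))
img('top')
for t in('cell1','plug','shoe'): print(t,[(np.round(d['xyz']).tolist(),round(d['score'],2)) for d in ctrl.spot_in('top',t)])
```

```text
{'t': 63.175, 'position': [537.092, 77.809, 142.444], 'tcp_rot': [-3.135, -0.195, 0.001], 'force': [1.262, -0.051, 0.02], 'grip_width': 35.774, 'grip_force': 0.0, 'joint_positions': [-0.065, 0.053, 1.878, 0.0, 1.211, 1.381]}
-125 [502.9, 160.9] [492.5, 238.0] dark rows 161 231 71
-75 [431.1, 160.5] [424.7, 237.9] dark rows 161 231 71
-25 [358.7, 160.2] [356.4, 237.8] dark rows 161 232 72
shoe [[212.4, 120.3], [213.3, 132.7], [206.1, 120.8], [203.0, 164.9], [214.8, 120.2]]
contacts rows 123 144 cols 199 229 front -> [[52.1 80.4 12.5]]
cell1 [([644.0, -305.0, 23.0], 0.76), ([478.0, -444.0, 23.0], 0.76), ([638.0, -435.0, 22.0], 0.57), ([561.0, 6.0, 44.0], 0.55), ([564.0, -44.0, 46.0], 0.54), ([544.0, 44.0, 44.0], 0.42)]
plug []
shoe [([462.0, -268.0, 38.0], 0.47), ([567.0, -14.0, 23.0], 0.45)]
```

```bash
python3 -c "
from station import ctrl
print(ctrl.job_done())"
```

```text
the job is handed in; nothing more can be done
None
```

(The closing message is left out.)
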